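Draw the drop front of a market bookseller's case shut with its latch

ROBOT

A 7-joint arm with a two-finger parallel gripper is mounted at the origin on the work surface. World frame = base frame: x ahead of the robot, y to its left, z up, the work surface at z = 0. Lengths are in mm, angles in rad, forces in N, time in s.
With the tool pointing down it reaches from about 400 to 875 mm from the base axis. Payload 4.4 kg.
Tool frame: the origin (TCP) lies between the finger pads; the fingertips stand ctrl.finger_overhang ahead of it and the grasp point (between the pads) lies 11 mm behind it (ctrl.finger_overhang is the distance from the TCP to the fingertips, in mm); z points along the fingers, y is the direction in which the jaws open and shut (so a half turn about z gives the same grasp; the last joint's range is limited). The gripper opens to 85 mm and grips with 20 to 120 N. Pads are 22 mm wide; open, the fingers measure 114 mm over their backs; the gripper's body (76 mm by 85 mm) begins 54 mm behind the grasp point. The pads swing forward as they close: fully open they stand 13 mm farther back than shut.
Start: joints at [1.145, 0.628, 0.038, 1.517, -0.027, 0.996, -0.02], TCP at [228.884, -608.383, 239.313] pointing down, gripper open.
Joint ranges: [-3.06, 3.06], [-0.37, 2.12], [-1.25, 1.32], [0.18, 2.47], [-1.1, 4.24], [0.23, 1.98], [-2.94, 2.94]. Speed limits (rad/s): [2.57, 2.57, 3.14, 3.14, 3.14, 3.14, 3.14].

INTERFACE

Orientations are given as [roll, pitch, yaw] about the fixed x, y, z axes, in that order (R = Rz(yaw) Ry(pitch) Rx(roll)).
In Python, from cell import ctrl gives the robot as it stands. The module is installed in compiled form; this text tells all that it offers.
- The arm moves only by the tool step_arm, never from a script. Its argument "deltas" is a list that holds one entry, the list of rows, each a list of 7 numbers: the opening, from 0 (shut) to 1 (fully open), then the shift along the world's x, y, z in mm, then the turn, a rotation vector about the world's x, y, z in rad. In form: [[[grip, tx, ty, tz, rx, ry, rz], ...]]. A call has 1 to 10 rows; each row shifts and turns the commanded pose from where the row before left it; what a row does not reach is not made up. A row lasts 1/12 s, in which the tool goes at most 41.7 mm and 7.16 degrees, less where a joint would pass 70% of its speed; a pose out of reach is approached as far as the arm can. A call is refused whole if a number of a shift passes 41.7 or a number of a turn 0.125, either way. A call with a gripper value outside its range is refused whole. The fingers move at their own pace and stop on an object; the grip force is fixed at half the most. Time passes only in rows, so rows that do not move let the fingers close. It gives the time, the measured TCP pose, the force and the opening at its end, in the units of the state.
- ctrl.read_state(): the state, without advancing time (a new reading comes with each control period).
- ctrl.get_image(name): name is "scene" or "top" or "wrist"; returns (picture, depth): 400x640x3 uint8, red, green, blue; 400x640 float32, mm along the optical axis (not along the pixel's ray), 0 where there is no reading.
- ctrl.camera_info(name): a dict with "intrinsics" (3x3 intrinsics, pixels), "rvec" (rotation vector, rad) and "tvec" (3), from world to camera coordinates, as OpenCV has them. Camera axes: x right, y down, z forward; pixel columns grow to the right and rows downward; lengths in mm; the calibration is good to about 2 mm. A picture is of the moment at which its call begins: read the wrist's pose just before it. camera_info takes no time and is no camera call; for the wrist camera it gives the pose at the moment of the call.
- ctrl.finish_job(): hands the job in, once; it reports no verdict.
The state is a dict: "clock": time; "qpos": joint angles; "qd": joint speeds; "tau": joint torques, N m; "eef_pos": TCP position; "tool_rot": TCP orientation; "force": force on the tool from outside, world axes, zero at the start; "torque": the same for the moment, N m; "width": finger opening in mm.
Only numpy, scipy, OpenCV 4.12 (cv2) and the standard library are available. Lean on these libraries where they do the work, as an engineer would, in place of code of your own. Each camera call takes 0.05 s, during which the arm holds its last target.

TASK

The drop front of the book case on the stall table stands ajar on its rubber seal. Take the wire loop of the draw latch on top, bring it over the hook on the front, let it down beyond the hook and gently draw it back until you feel it bear under the hook's lip, so that it stays there snug, without play, when you let go of it; then swing the lever over, away from the front, until it snaps down flat, pressing no harder than that takes, and let go. Do not haul on the loop by hand, do not lean on the lever, and leave the things around where they are.

Things in the scene. Friction and masses are not known exactly. Their poses are not given: they have to be found in the camera images.
- case: Upright plywood book case, heavy, does not shift: 147 deep, 380 wide, 200 high (mm). Origin on the table straight under the latch lever's pivot, mid-width; x points level to the drop front, y along the width, z up. It spans x -125 to 22; flat top at z 200. The latch and its hook are centred on y = 0.
- latch_base (a point): Point on the case's top under the lever's pivot (axes as the case's). The latch's steel base, 32 mm wide, 18 mm high at the pivot, stands here, x -33 to 17 mm. The lever's pivot axis lies along y, 18 mm above this point.
- front: Drop front, plywood, 56 mm thick, 380 wide, top 200 mm above the table; hinged along its lower edge (origin: middle of the hinge axis, 12 mm above the table; axes as the case's when shut). The seal holds it about 14 mm ajar at the top; there it yields like a spring, about 4.2 N per mm. The latch draws it in 2 to 13 mm, by the hook's setting; some gap stays, filled by the seal.
- keeper_plate (a point): Middle of the top face of the hook's steel plate (40 x 26 x 4 mm) on top of the drop front, axes as the front's (x away from the lever). The hook, 24 mm wide, opens to +x: a web 5 mm thick with a lip overhanging its +x face by 2.5 mm, lip underside 15 mm and top 22 mm above this point. It is slotted and clamped anywhere up to 5 mm either side of its middle setting along x; this is not measured.
- lever: Steel lever, 24 mm wide, origin at its pivot, y along the pivot. It points along its own -x. Its outer face, to be pushed, lies 5 mm on the +z side of the pivot axis. Shut, it lies flat with the case's axes, pointing away from the front; it opens up and over towards the front by up to 2.2 rad, starts 1.3 to 1.75 rad open, and stays where left (friction 0.03 N m). It bends if pushed with over 30 N.
- lever_tip (a point): The lever's turned-up lip, 28 mm wide, 62 mm from the pivot, on the outer face; 224 mm above the table when flat. Loop hooked, the lever needs up to about 10 N near its tip; about 0.2 rad before flat it goes over centre and snaps shut by itself.
- loop: Wire loop, steel, 6 mm wire: two legs, 42 mm over the outside, and a crossbar. Origin at its pivot on the lever (lever frame x -17.3, z -5.0 mm), x to the crossbar 70 mm away. Drawing it to the front turns the lever further open, drawing it back turns it towards shut. Its pivot is stiff (0.025 N m): a loop not bearing in the hook (over 2 mm of play) rises with the turning lever and comes off. Free, it drags with about 3 N.
- loop_bar (a point): Centre of the crossbar, along y, 42 mm over its ends (to be gripped there). It reaches at most 72 mm ahead of the lever's pivot. Bearing in the hook it is 0.2 mm in +x of keeper_plate plus the unknown setting, 3 to 12 mm above that point; to pass down beyond the lip it must be 3 mm or more further out. It bends if hauled against the hook by hand with over 7 N.
- notebook: Bystander: green pocket notebook, 100 x 68 x 14 mm, lying on the case's top at its +y end. Origin under its centre.
- tape_roll: Bystander: roll of parcel tape, 72 mm across, 22 mm high, lying on the case's top at its -y end. Origin under its centre.
- paperback: Bystander: paperback lying on the table, 150 x 100 x 24 mm. Origin under its centre.
- mug: Bystander: white mug, 80 mm across, 92 mm high, on the table. Origin under its centre.
- cash_tin: Bystander: grey cash tin, 174 x 114 x 74 mm, on the table. Origin under its centre.
- bookend: Bystander: steel L-shaped bookend, 100 x 90 x 130 mm, on the table. Origin under the centre of its foot.
- stapler: Bystander: black stapler, 130 x 36 x 45 mm, on the table. Origin under its centre.

How it is judged (in metres and radians):
On the way, in this order (a step that is already met when the one before it is completed fails the run):
1. with the lever still standing, the loop is let go and its crossbar stays bearing in the keeper's hook, below its lip, the fingers off the loop and the lever (contact force between loop and front above 0.3 N and z of loop_bar in the frame of keeper_plate below 0.013 m and x of loop_bar in the frame of keeper_plate between -0.0075 and 0.008 m and z of lever_tip in the frame of case above 0.26 m and not (contact force between the fingers and lever above 0.1 N)), for 0.2 s.
2. the lever is snapped down flat with the loop pulling on the hook (contact force between loop and front above 5 N and z of loop_bar in the frame of keeper_plate below 0.013 m and x of loop_bar in the frame of keeper_plate between -0.0075 and 0.008 m and z of lever_tip in the frame of case below 0.229 m), for 0.2 s.
At the end, for the whole second after the job is handed in: the lever lies flat (its tip within 4 mm of its shut height), the loop's crossbar sits in the keeper's hook below the lip and pulls on it with more than 5 N (all of step 2); the robot touches nothing.
It fails at once if the loop is hauled by hand against the hook (over 7 N on the front while the fingers are on the loop) (contact force between the fingers and loop above 0.5 N and contact force between loop and front above 7 N).
It fails at once if the lever is leaned on (pushed with over 30 N, the fingers not on the loop) (contact force between the fingers and lever above 30 N and not (contact force between the fingers and loop above 0.5 N)).
It fails at once if one of the things around is displaced by over 30 mm (distance of any of notebook, tape_roll, paperback, mug, cash_tin, bookend, stapler from where it was at the start of the episode above 0.03 m).
It also fails if it takes over 51 s, if anything falls off the work surface, if the arm or the gripper's body presses on something with over 40 N, if the wrist force passes 120 N, or if a joint passes its speed limit or range.

## Working session

There is one attempt and no reset: what is moved stays moved. The work goes in short steps, Python scripts to look and compute and a tool call to move; the robot and the scene stay as the last step left them, time stands still between calls to the robot, and variables do not carry over. Pictures are saved under pics/ and viewed, and the job is handed in when it is done.

Besides the shell and the picture viewer there is one more tool, called after "Call:" as name([rows], argument=value, ...), one row to a line, values as JSON. step_arm: Moves the arm, as the interface text tells. Its arguments: {"type":"object","properties":{"deltas":{"type":"array"}},"required":["deltas"]}

```bash
mkdir -p pics; cat > h.py <<'E'
from cell import ctrl
import numpy as np, cv2
def cam(n):
    i=ctrl.camera_info(n); K=np.array(i["intrinsics"],float); R=cv2.Rodrigues(np.array(i["rvec"],float))[0]; t=np.array(i["tvec"],float).ravel()
    return K,R,t
def pts(n,d):
    K,R,t=cam(n); v,u=np.indices(d.shape)
    c=np.stack([(u-K[0,2])/K[0,0]*d,(v-K[1,2])/K[1,1]*d,d],-1)
    return (c-t)@R
def save(f,im): cv2.imwrite('pics/'+f,cv2.cvtColor(im,cv2.COLOR_RGB2BGR))
E
python3 - <<'E'
from h import *
s=ctrl.read_state(); print(s, ctrl.finger_overhang)
for n in ("scene","top","wrist"):
    im,d=ctrl.get_image(n); save(n+'0.png',im); np.savez('pics/'+n+'0.npz',im=im,d=d,P=pts(n,d)); K,R,t=cam(n); print(n,K.tolist(),-R.T@t,R[2])
E
```

```text
{'clock': 0.0, 'qpos': array([ 1.14520378,  0.62932691,  0.03841407,  1.51836553, -0.02701618,
        0.99628345, -0.01998678]), 'qd': array([ 0.00229032, -0.0007043 ,  0.00061492, -0.00012082,  0.00047703,
       -0.00050817, -0.00182358]), 'tau': array([-6.34006283e-04, -5.63392425e+01,  1.22633826e+00, -1.93441343e+01,
        1.10026274e-02,  1.05897576e-02, -3.35395221e-06]), 'eef_pos': array([ 228.6870417 , -607.79898198,  238.40179343]), 'tool_rot': array([-3.13972619e+00, -6.46506237e-06,  3.59819571e-01]), 'force': array([-0.40085818, -0.83310341,  0.48056678]), 'torque': array([0.01002817, 0.03086601, 0.02354072]), 'width': 85.40862390049986} 8.0
scene [[363.6909899739105, 0.0, 320.02849268426627], [0.0, 363.6909899739105, 201.86631429433928], [0.0, 0.0, 1.0]] [1124.67394822  247.59997861  752.63788677] [-0.70831914 -0.26644791 -0.65367385]
top [[471.8002366022579, 0.0, 325.0217059626], [0.0, 471.8002366022579, 196.4567614778226], [0.0, 0.0, 1.0]] [ 329.84530202    8.7873894  1369.59713556] [ 0.11382747 -0.00502615 -0.99348782]
wrist [[312.5529456814365, 0.0, 317.447602135357], [0.0, 312.5529456814365, 195.6464732721514], [0.0, 0.0, 1.0]] [ 291.99455341 -584.89535276  372.65675363] [-0.2521772  -0.09442329 -0.96306329]
```

View pics/scene0.png

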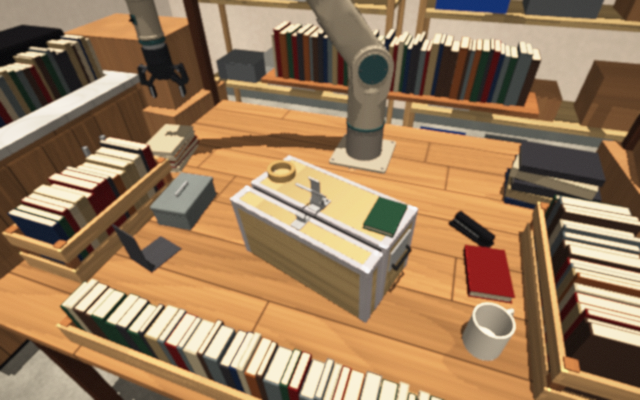

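View pics/top0.png

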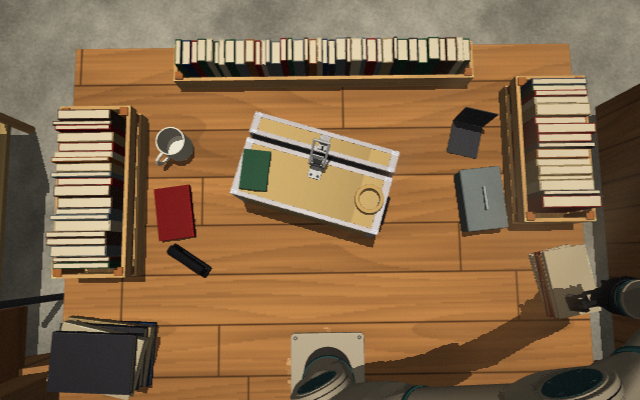

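```bash
python3 - <<'E'
from h import *
z=np.load('pics/top0.npz'); im,d,P=z['im'],z['d'],z['P']
m=((np.abs(P[...,2]-200)<8)).astype(np.uint8); m[:, :220]=0; m[:,420:]=0; m[:95]=0;m[250:]=0
Q=P[m>0][:,:2].astype(np.float32); r=cv2.minAreaRect(Q); print(r, cv2.boxPoints(r), np.median(P[m>0][:,2]))
save('topz.png',cv2.resize(im[100:220,255:385],None,fx=6,fy=5,interpolation=cv2.INTER_CUBIC)[:600])
# heights around latch
for v in range(132,186,3): print(v,[int(P[v,u,2]) for u in range(300,340,2)])
z=np.load('pics/scene0.npz'); im=z['im']
save('scz.png',cv2.resize(im[165:245,275:365],None,fx=7,fy=7,interpolation=cv2.INTER_CUBIC))
E
```

```text
((527.0974731445312, 26.52142333984375), (382.2989807128906, 220.29173278808594), 73.20077514648438) [[ 366.40643 -124.63623]
 [ 577.29694 -188.30469]
 [ 687.7885   177.67908]
 [ 476.898    241.34753]] 199.26250475521897
132 [196, 201, 197, 199, 197, 190, 193, 198, 195, 195, 199, 196, 199, 197, 198, 193, -1, -1, 1, 2]
135 [199, 198, 196, 204, 199, 192, 196, 197, 198, 194, 197, 198, 199, 195, 197, 196, 196, 194, 198, 193]
138 [197, 196, 195, 194, 200, 199, 197, 283, 198, 197, 197, 203, 195, 197, 200, 202, 194, 198, 195, 196]
141 [196, 196, 198, 201, 197, 200, 199, 289, 197, 283, 287, 289, 288, 220, 221, 198, 197, 197, 198, 194]
144 [198, 202, 200, 197, 200, 200, 199, 278, 197, 199, 203, 203, 206, 215, 285, 289, 197, 196, 197, 197]
147 [190, 193, 199, 200, 201, 197, 272, 270, 196, 207, 205, 204, 203, 205, 278, 195, 199, 195, 196, 200]
150 [194, 191, 189, 193, 195, 193, 265, 198, 197, 199, 201, 199, 198, 203, 271, 200, 199, 196, 201, 202]
153 [199, 199, 202, 192, 188, 191, 260, 188, 191, 190, 189, 190, 197, 270, 270, 198, 199, 199, 200, 199]
156 [200, 196, 196, 199, 199, 251, 282, 279, 
[... 304 characters left out ...]
 218, 238, 236, 238, 242, 224, 241, 196, 194, 200, 201, 201, 197, 199]
168 [199, 198, 202, 195, 196, 200, 200, 200, 203, 205, 203, 224, 232, 200, 197, 200, 200, 200, 200, 201]
171 [197, 197, 203, 201, 201, 204, 203, 199, 205, 205, 205, 202, 198, 203, 199, 201, 199, 197, 204, 199]
174 [200, 199, 200, 200, 202, 200, 204, 200, 197, 201, 204, 198, 200, 200, 199, 200, 201, 197, 200, 199]
177 [201, 200, 198, 194, 202, 199, 203, 204, 203, 203, 205, 199, 200, 197, 197, 196, 197, 197, 199, 196]
180 [198, 200, 201, 200, 198, 200, 203, 202, 197, 196, 198, 203, 203, 202, 199, 200, 201, 196, 201, 199]
183 [201, 201, 197, 202, 195, 198, 199, 199, 203, 200, 199, 194, 199, 201, 200, 200, 201, 201, 200, 201]
```

View pics/topz.png

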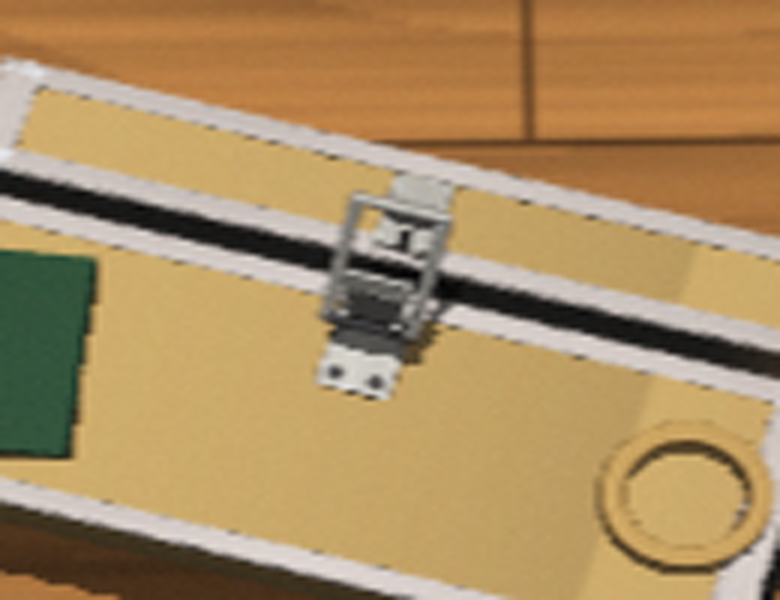

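View pics/scz.png

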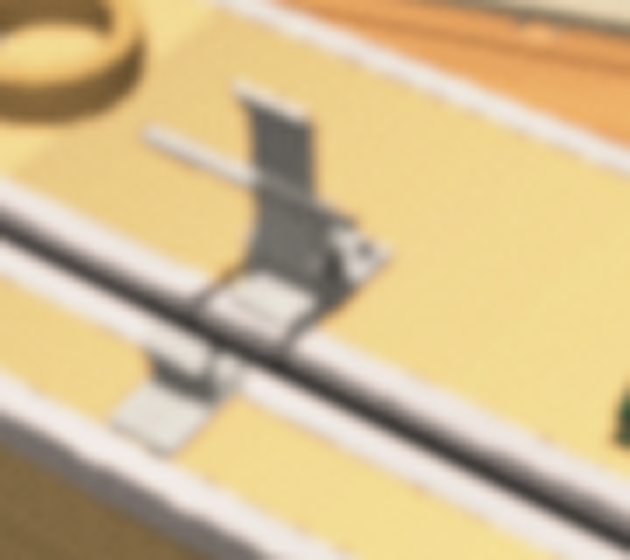

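```bash
cat >> h.py <<'E'
yaw=-0.293; xc=np.array([np.cos(yaw),np.sin(yaw),0]); yc=np.array([-np.sin(yaw),np.cos(yaw),0])
def ray(n,u,v,z):
    K,R,t=cam(n); c=-R.T@t; w=R.T@np.linalg.inv(K)@np.array([u,v,1.]); return c+w*(z-c[2])/w[2]
def proj(n,p):
    K,R,t=cam(n); q=K@(R@np.asarray(p,float)+t); return q[:2]/q[2]
E
python3 - <<'E'
from h import *
O=np.array([541.3,22.2,0])
def c(p): q=p-O; return [round(float(q@xc),1),round(float(q@yc),1),round(float(p[2]),1)]
# zoom px -> full: u=255+x/6, v=100+y/5
for name,x,y,z in [('barL',358,196,287),('barR',449,212,287),('baseBL',318,383,203),('baseBR',390,398,203),('legL',328,318,240),('legR',415,340,240),('plateTL',395,172,204),('plateTR',452,184,204),('levtipL',348,276,284),('levtipR',410,287,284),('hookL',378,240,226),('hookR',424,252,226)]:
    p=ray('top',255+x/6,100+y/5,z); print(name,c(p),p.round(1))
E
```

```text
barL [44.8, 17.3, 287.0] [589.1  25.8 287. ]
barR [47.3, -18.9, 287.0] [581.1  -9.6 287. ]
baseBL [-32.7, 13.8, 203.0] [514.   44.8 203. ]
baseBR [-31.6, -17.2, 203.0] [506.1  14.9 203. ]
legL [-6.1, 16.0, 240.0] [540.1  39.3 240. ]
legR [-6.8, -20.8, 240.0] [528.8   4.3 240. ]
plateTL [79.6, 12.8, 204.0] [621.2  11.4 204. ]
plateTR [80.3, -12.0, 204.0] [614.7 -12.5 204. ]
levtipL [7.7, 10.6, 284.0] [551.7  30.2 284. ]
levtipR [9.3, -14.0, 284.0] [546.2   6.1 284. ]
hookL [39.5, 8.3, 226.0] [581.5  18.8 226. ]
hookR [38.9, -11.5, 226.0] [ 5.752e+02 -1.000e-01  2.260e+02]
```

View pics/wrist0.png

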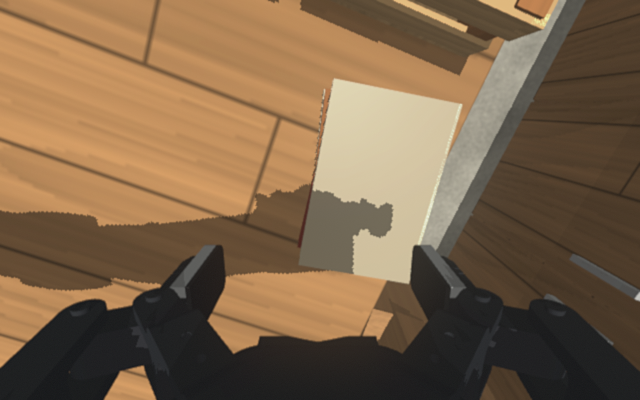

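Call:
step_arm([
  [[1, 0, 0, 40, 0, 0, 0], [1, 0, 0, 40, 0, 0, 0], [1, 18.9, 34.4, 6.2, 0, 0, -0.0363], [1, 18.9, 34.4, 6.2, 0, 0, -0.0363], [1, 18.9, 34.4, 6.2, 0, 0, -0.0363], [1, 18.9, 34.4, 6.2, 0, 0, -0.0363], [1, 18.9, 34.4, 6.2, 0, 0, -0.0363], [1, 18.9, 34.4, 6.2, 0, 0, -0.0363], [1, 18.9, 34.4, 6.2, 0, 0, -0.0363], [1, 18.9, 34.4, 6.2, 0, 0, -0.0363]],
])

```text
clock: 0.98
eef_pos: [380.5, -331.2, 369.1]
tool_rot: [-3.141, 0.0, 0.067]
force: [0.4, 0.1, 0.1]
width: 85.7
```

Call:
step_arm([
  [[1, 18.9, 34.4, 6.2, 0, 0, -0.0363], [1, 18.9, 34.4, 6.2, 0, 0, -0.0363], [1, 18.9, 34.4, 6.2, 0, 0, -0.0363], [1, 18.9, 34.4, 6.2, 0, 0, -0.0363], [1, 18.9, 34.4, 6.2, 0, 0, -0.0363], [1, 18.9, 34.4, 6.2, 0, 0, -0.0363], [1, 18.9, 34.4, 6.2, 0, 0, -0.0363], [1, 18.9, 34.4, 6.2, 0, 0, -0.0363], [1, 18.9, 34.4, 6.2, 0, 0, -0.0363], [1, 18.9, 34.4, 6.2, 0, 0, -0.0363]],
])

```text
clock: 1.82
eef_pos: [569.5, 12.6, 431.1]
tool_rot: [3.141, 0.0, -0.295]
force: [1.1, -1.1, -0.1]
width: 85.2
```

Call:
step_arm([
  [[1, 0, 0, 0, 0, 0, 0], [1, 0, 0, 0, 0, 0, 0], [1, 0, 0, 0, 0, 0, 0], [1, 0, 0, 0, 0, 0, 0]],
])

```text
clock: 2.15
eef_pos: [568.5, 9.0, 430.6]
tool_rot: [3.14, 0.001, -0.296]
force: [0.5, -0.0, -0.2]
width: 85.3
```

```bash
python3 - <<'E'
from h import *
s=ctrl.read_state(); print(s['eef_pos'],s['tool_rot'],s['force'],s['clock'])
K,R,t=cam('wrist'); im,d=ctrl.get_image('wrist'); save('wrist1.png',im); np.savez('pics/wrist1.npz',im=im,d=d,P=pts('wrist',d),K=K,R=R,t=t)
save('wrist1z.png',cv2.resize(im[100:300,220:420],None,fx=3,fy=3,interpolation=cv2.INTER_CUBIC))
E
```

```text
[568.50549001   9.02540225 430.64945569] [ 3.14024351e+00  5.08188324e-04 -2.95878950e-01] [ 0.54788326 -0.03927991 -0.16366157] 2.15
```

View pics/wrist1.png

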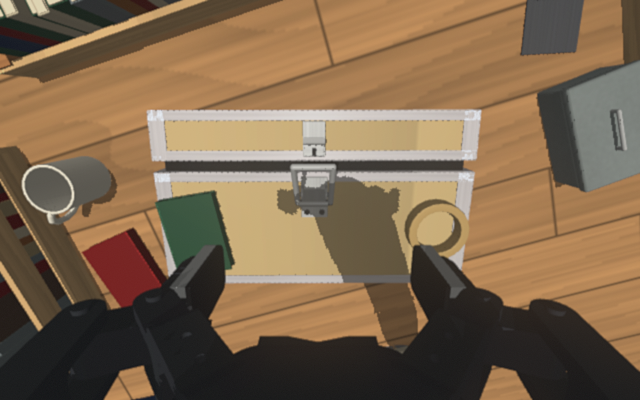

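View pics/wrist1z.png

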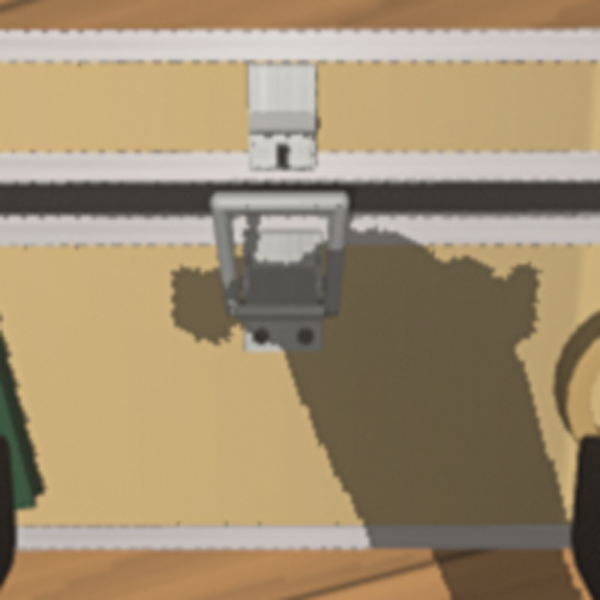

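```bash
python3 - <<'E'
from h import *
z=np.load('pics/wrist1.npz'); K,R,t=z['K'],z['R'],z['t'];P=z['P'];im=z['im']
O=np.array([541.3,22.2,0])
def ry(u,v,zz):
    c=-R.T@t; w=R.T@np.linalg.inv(K)@np.array([u,v,1.]); return c+w*(zz-c[2])/w[2]
def c(p): q=p-O; return [round(float(q@xc),1),round(float(q@yc),1),round(float(p[2]),1)]
for n,x,y,zz in [('barL',212,202,287),('barR',349,202,287),('base BL',246,350,203),('baseBR',322,350,203),('plateTL',250,64,204),('plateTR',316,64,204),('plateBL',250,167,204),('plateBR',316,167,204),('lip far',283,111,226),('lip near',283,133,226),('lip near low',283,133,204),('front far edge',283,31,200),('front near edge',283,182,200),('case front edge',120,216,200),('case back edge L',120,548,200),('levtip',285,308,283),('levTL',232,308,283),('levTR',336,308,283)]:
    print(n,c(ry(219.67+x/3,99.67+y/3,zz)))
# column profile
for v in range(110,220,2):
    print(v,[int(P[v,u,2]) for u in range(302,326,3)],end=' | ')
    if v%4==2: print()
gray=im[:,:,1]
print([int(x) for x in gray[115:170,309]]); print([int(x) for x in gray[115:170,320]])
E
```

```text
barL [46.9, 18.2, 287.0]
barR [46.8, -22.8, 287.0]
base BL [-29.6, 13.2, 203.0]
baseBR [-29.7, -17.8, 203.0]
plateTL [84.0, 9.8, 204.0]
plateTR [83.9, -14.9, 204.0]
plateBL [45.4, 10.4, 204.0]
plateBR [45.3, -15.1, 204.0]
lip far [68.5, -2.7, 226.0]
lip near [60.7, -2.6, 226.0]
lip near low [58.3, -2.4, 204.0]
front far edge [95.9, -2.6, 200.0]
front near edge [38.9, -2.3, 200.0]
case front edge [25.6, 62.2, 200.0]
case back edge L [-122.1, 70.0, 200.0]
levtip [12.5, -3.4, 283.0]
levTL [12.5, 13.2, 283.0]
levTR [12.4, -19.4, 283.0]
110 [194, 195, 196, 195, 196, 196, 196, 196] | 
112 [197, 196, 196, 195, 197, 195, 197, 196] | 114 [198, 196, 196, 197, 197, 195, 197, 195] | 
116 [195, 197, 196, 196, 195, 195, 196, 195] | 118 [196, 195, 196, 197, 196, 195, 197, 196] | 
120 [196, 195, 196, 197, 196, 196, 195, 196] | 122 [196, 200, 200, 200, 201, 198, 200, 198] | 
124 [195, 199, 201, 200, 199, 199, 200, 199] | 126 [196, 199, 202, 200, 200, 200, 200, 200] | 
128 [197, 200, 201, 202, 200, 199, 200, 199] | 130 [196, 202, 200, 201, 201, 201, 201, 201] | 
132 [197, 201, 200, 201, 200, 201, 201,
[... 1896 characters left out ...]
204, 204] | 214 [204, 202, 204, 203, 202, 203, 204, 204] | 
216 [202, 202, 203, 202, 203, 202, 203, 203] | 218 [199, 199, 199, 198, 199, 199, 198, 200] | 
[213, 215, 215, 216, 205, 162, 166, 196, 206, 205, 205, 205, 204, 204, 204, 204, 204, 204, 203, 204, 204, 200, 180, 173, 174, 175, 174, 168, 143, 109, 126, 187, 205, 204, 202, 199, 201, 202, 207, 207, 191, 161, 195, 210, 185, 122, 64, 43, 74, 134, 167, 188, 198, 181, 151]
[213, 214, 215, 216, 203, 156, 164, 195, 202, 202, 202, 202, 201, 201, 200, 200, 199, 200, 199, 199, 199, 195, 178, 174, 174, 173, 172, 167, 145, 140, 182, 204, 204, 202, 199, 197, 200, 201, 205, 202, 175, 143, 191, 210, 187, 135, 77, 45, 75, 134, 168, 188, 193, 176, 150]
```

```bash
python3 - <<'E'
from h import *
z=np.load('pics/wrist1.npz'); P=z['P']
O=np.array([541.3,22.2,0])
q=P-O; X=q@xc;Y=q@yc
for v in range(240,320,6):
    print(v,[(u,int(X[v,u]),int(Y[v,u]),int(P[v,u,2])) for u in (185,195,205,215,222) if P[v,u,2]>330])
m=(P[...,2]>330)&(np.indices(P.shape[:2])[0]<320); print(P[m][:,2].min(), np.percentile(P[m][:,2],[1,5]))
E
```

```text
240 []
246 [(205, 40, 42, 440), (215, 40, 38, 440), (222, 38, 36, 436)]
252 [(205, 40, 40, 446), (215, 39, 37, 444), (222, 35, 36, 436)]
258 [(195, 40, 42, 452), (205, 40, 39, 451), (215, 37, 37, 445), (222, 33, 36, 437)]
264 [(185, 36, 48, 449), (195, 40, 40, 457), (205, 40, 36, 457), (215, 35, 36, 447), (222, 30, 36, 438)]
270 [(185, 41, 42, 462), (195, 40, 39, 461), (205, 38, 37, 456), (215, 33, 36, 448), (222, 27, 37, 437)]
276 [(185, 41, 40, 466), (195, 40, 37, 465), (205, 36, 36, 458), (215, 30, 37, 447), (222, 25, 36, 440)]
282 [(185, 41, 38, 470), (195, 39, 36, 468), (205, 34, 36, 459), (215, 28, 36, 448), (222, 23, 36, 440)]
288 [(185, 40, 38, 472), (195, 37, 36, 468), (205, 32, 36, 459), (215, 26, 36, 450), (222, 20, 36, 441)]
294 [(185, 37, 39, 471), (195, 35, 36, 469), (205, 29, 37, 460), (215, 23, 37, 449)]
300 [(185, 35, 38, 473), (195, 34, 36, 470), (205, 27, 36, 461), (215, 20, 36, 450)]
306 [(185, 41, 33, 483), (195, 31, 36, 469), (205, 25, 36, 462)]
312 [(185, 46, 29, 493), (195, 45, 26, 492), (205, 23, 37, 461)]
318 [(185, 97, -5, 564), (195, 46, 25, 497), (205, 47, 22, 497)]
434.540933988282 [437.66836704 442.96753813]
```

Call:
step_arm([
  [[1, 4.2, -0.6, -30, 0.0289, 0.0957, 0], [1, 4.2, -0.6, -30, 0.0289, 0.0957, 0], [1, 4.2, -0.7, -30, 0, 0, 0], [1, 4.3, -0.7, -20, 0, 0, 0], [0.9, 0, 0, 0, 0, 0, 0], [0.8, 0, 0, 0, 0, 0, 0], [0.8, 0, 0, 0, 0, 0, 0]],
])

```text
clock: 2.78
eef_pos: [586.3, 7.6, 322.7]
tool_rot: [-3.141, 0.198, -0.295]
force: [0.5, 0.2, 1.0]
width: 68.4
```

```bash
cat >> h.py <<'E'
O=np.array([541.3,22.2,0])
def c(p): q=np.asarray(p)-O; return [round(float(q@xc),1),round(float(q@yc),1),round(float(p[2]),1)]
def look(tag,zoom=None,n='wrist'):
    s=ctrl.read_state(); print('t',round(s['clock'],2),'TCP',c(s['eef_pos']),s['eef_pos'].round(1),s['tool_rot'].round(3),'F',s['force'].round(2),'w',round(s['width'],1))
    f=s['force']; print('F case x,y,z',round(float(f@xc),2),round(float(f@yc),2),round(float(f[2]),2))
    K,R,t=cam(n); im,d=ctrl.get_image(n)
    P=pts(n,d); np.savez('pics/%s.npz'%tag,im=im,d=d,P=P,K=K,R=R,t=t)
    if zoom: u0,u1,v0,v1,k=zoom; im=cv2.resize(im[v0:v1,u0:u1],None,fx=k,fy=k,interpolation=cv2.INTER_CUBIC)
    save(tag+'.png',im)
    q=P-O; return q@xc,q@yc,P[...,2]
E
python3 - <<'E'
from h import *
X,Y,Z=look('w2')
E
```

```text
t 2.78 TCP [47.3, -1.0, 322.7] [586.3   7.6 322.7] [-3.141  0.198 -0.295] F [0.46 0.16 1.04] w 68.4
F case x,y,z 0.39 0.29 1.04
```

View pics/w2.png

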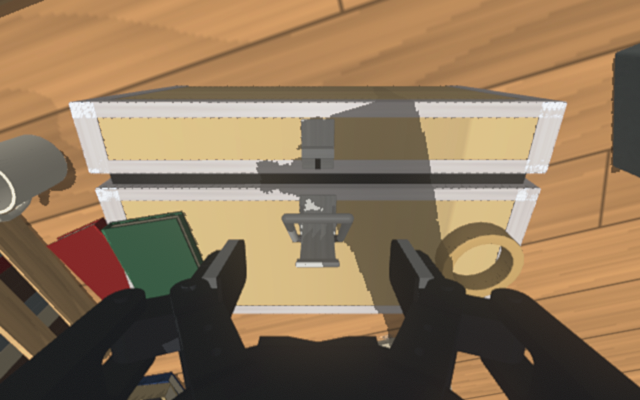

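```bash
python3 - <<'E'
from h import *
z=np.load('pics/w2.npz');P=z['P'];q=P-O;X=q@xc;Y=q@yc;Z=P[...,2]
m=(Z>278)&(np.abs(Y)<30)&(X>35)&(X<60)
vv,uu=np.where(m); mm=uu<0
print('bar',np.median(X[m]),np.median(Y[m]),Y[m].min(),Y[m].max(),np.percentile(Z[m],[5,50,95]),m.sum())
for v in range(208,230,2): print(v,[(round(float(X[v,u]),1),round(float(Z[v,u]),1)) for u in (300,317,334)])
for v in range(114,172,3): print(v,[(round(float(X[v,u]),1),round(float(Z[v,u]),1)) for u in (310,328)])
for v in (255,270,285): print([(u,int(X[v,u]),int(Y[v,u]),int(Z[v,u])) for u in (225,232,238,396,402,408)])
E
```

```text
bar 48.182564232029286 -1.3885637281691623 -22.23414795057353 19.38787010038188 [283.2640225  287.72353623 289.11556639] 831
208 [(11.1, 209.4), (8.2, 204.1), (10.7, 208.6)]
210 [(11.5, 213.5), (6.4, 204.5), (11.2, 213.0)]
212 [(11.5, 216.9), (3.9, 203.6), (11.0, 216.0)]
214 [(49.6, 285.7), (50.1, 286.5), (49.6, 285.6)]
216 [(49.3, 287.4), (49.3, 287.4), (49.2, 287.2)]
218 [(48.3, 288.0), (48.1, 287.6), (48.5, 288.2)]
220 [(47.3, 288.5), (47.5, 288.7), (47.3, 288.5)]
222 [(45.5, 287.7), (46.2, 288.9), (45.4, 287.5)]
224 [(6.2, 227.1), (8.7, 231.0), (4.4, 224.2)]
226 [(4.7, 227.7), (9.2, 234.7), (3.9, 226.4)]
228 [(2.0, 226.4), (8.8, 237.0), (1.4, 225.5)]
114 [(87.2, 196.0), (87.3, 196.6)]
117 [(85.2, 197.5), (84.9, 196.0)]
120 [(83.7, 200.8), (83.5, 200.3)]
123 [(81.0, 199.5), (81.2, 200.1)]
126 [(78.9, 200.3), (79.2, 201.4)]
129 [(76.8, 201.4), (77.0, 202.1)]
132 [(74.3, 200.9), (74.3, 200.8)]
135 [(72.2, 201.7), (71.7, 200.3)]
138 [(69.5, 201.0), (69.7, 201.6)]
141 [(67.0, 200.7), (67.4, 201.9)]
144 [(64.5, 200.5), (64.8, 201.4)]
147 [(63.9, 206.2), (63.7, 205.9)]
150 [(66.3, 220.7), (66.4, 221.0)]
153 [(140.2, 441.4), (64.7, 222.9)]
156 [(62.4, 222.9), (62.9, 224.5)]
159 [(53.7, 205.5), (53.5, 205.1)]
162 [(51.4, 206.3), (51.5, 206.4)]
165 [(48.8, 206.1), (48.9, 206.3)]
168 [(46.1, 205.9), (46.3, 206.3)]
171 [(41.2, 200.4), (41.5, 200.9)]
[(225, 62, 35, 339), (232, 61, 32, 339), (238, 56, 32, 332), (396, 55, -35, 331), (402, 61, -35, 339), (408, 62, -38, 339)]
[(225, 63, 32, 350), (232, 57, 32, 343), (238, 51, 32, 336), (396, 50, -35, 334), (402, 56, -35, 342), (408, 62, -35, 349)]
[(225, 58, 32, 353), (232, 52, 32, 346), (238, 45, 32, 339), (396, 44, -35, 337), (402, 50, -35, 344), (408, 56, -36, 350)]
```

Call:
step_arm([
  [[0.8, 0, 0, -19, 0, 0, 0], [0.8, 0, 0, -19, 0, 0, 0], [0.8, 0, 0, 0, 0, 0, 0], [0.8, 0, 0, 0, 0, 0, 0]],
])

```text
clock: 3.17
eef_pos: [585.9, 8.3, 284.2]
tool_rot: [-3.141, 0.199, -0.294]
force: [0.3, -0.5, 0.5]
width: 68.3
```

```bash
python3 - <<'E'
from h import *
X,Y,Z=look('w3',(200,440,150,350,3))
E
```

```text
t 3.17 TCP [46.8, -0.5, 284.2] [585.9   8.3 284.2] [-3.141  0.199 -0.294] F [ 0.28 -0.51  0.49] w 68.3
F case x,y,z 0.41 -0.4 0.49
```

View pics/w3.png

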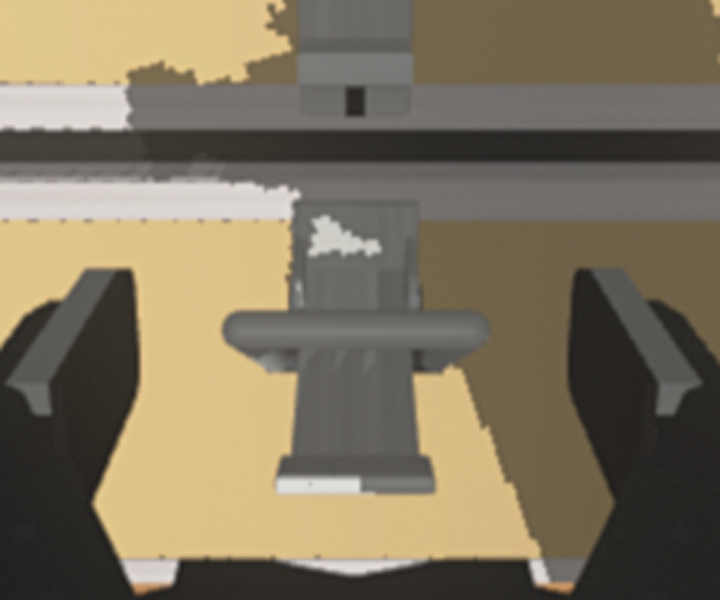

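Call:
step_arm([
  [[0.6, 0, 0, 0, 0, 0, 0], [0.5, 0, 0, 0, 0, 0, 0], [0.4, 0, 0, 0, 0, 0, 0], [0.4, 0, 0, 0, 0, 0, 0], [0.4, 0, 0, 0, 0, 0, 0], [0.4, 0, 0, 0, 0, 0, 0]],
])

```text
clock: 3.72
eef_pos: [586.8, 7.9, 283.6]
tool_rot: [-3.141, 0.198, -0.294]
force: [2.6, -1.6, 2.7]
width: 38.4
```

```bash
python3 - <<'E'
from h import *
X,Y,Z=look('w4',(200,440,150,350,3))
E
```

```text
t 3.72 TCP [47.7, -0.6, 283.6] [586.8   7.9 283.6] [-3.141  0.198 -0.294] F [ 2.58 -1.56  2.67] w 38.4
F case x,y,z 2.92 -0.75 2.67
```

View pics/w4.png

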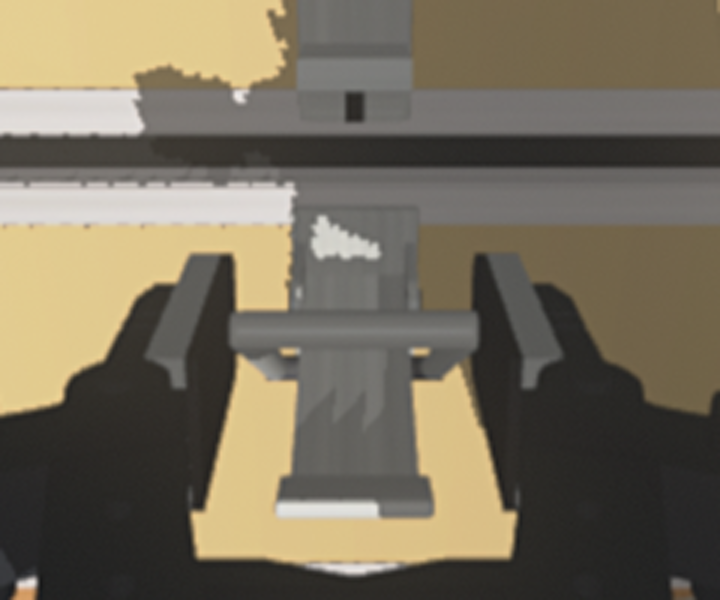

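Call:
step_arm([
  [[0.35, 4.9, -1.5, -8.5, 0, 0, 0], [0.35, 4.9, -1.5, -8.5, 0, 0, 0], [0.35, 4.9, -1.5, -8.5, 0, 0, 0], [0.35, 4.9, -1.5, -8.5, 0, 0, 0], [0.35, 4.9, -1.5, -8.5, 0, 0, 0], [0.35, 0, 0, 0, 0, 0, 0], [0.35, 0, 0, 0, 0, 0, 0]],
])

```text
clock: 4.35
eef_pos: [609.9, 0.9, 239.0]
tool_rot: [3.141, 0.203, -0.295]
force: [0.2, 0.0, 0.6]
width: 36.5
```

```bash
python3 - <<'E'
from h import *
X,Y,Z=look('w5',(200,440,150,350,3))
im,d=ctrl.get_image('scene'); save('s5.png',cv2.resize(im[150:240,260:360],None,fx=6,fy=6,interpolation=cv2.INTER_CUBIC))
E
```

```text
t 4.35 TCP [71.8, -0.6, 239.0] [609.9   0.9 239. ] [ 3.141  0.203 -0.295] F [0.17 0.02 0.64] w 36.5
F case x,y,z 0.16 0.07 0.64
```

View pics/w5.png

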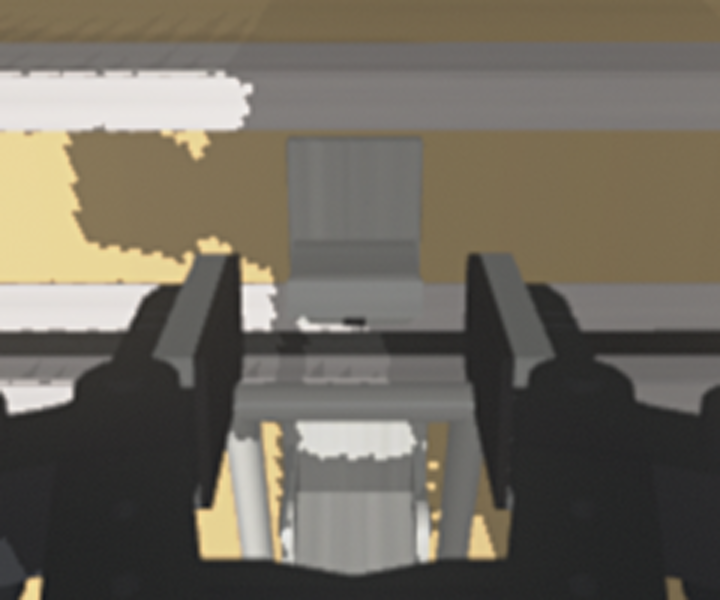

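View pics/s5.png

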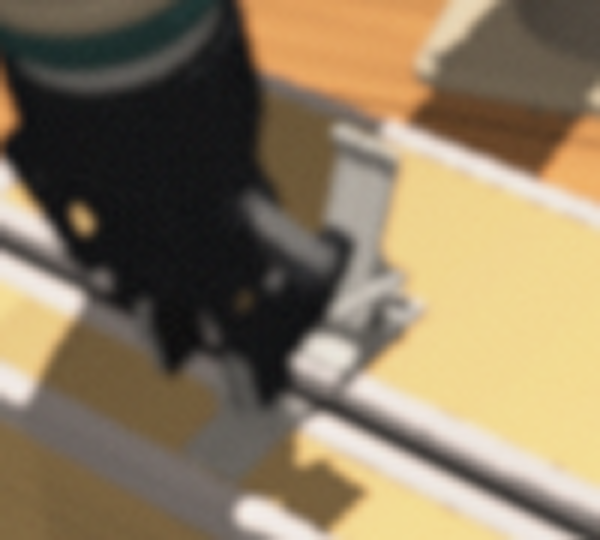

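```bash
python3 - <<'E'
from h import *
z=np.load('pics/w5.npz');P=z['P'];q=P-O;X=q@xc;Y=q@yc;Z=P[...,2]
for v in range(272,294,2): print(v,[(round(float(X[v,u]),1),round(float(Y[v,u]),1),round(float(Z[v,u]),1)) for u in (290,318,350)])
for v in (240,250,260,270,280): print(v,[(u,int(X[v,u]),int(Y[v,u]),int(Z[v,u])) for u in (268,272,276,280,355,358,362)])
E
```

```text
272 [(27.2, 15.8, 196.6), (26.6, -2.7, 195.9), (26.4, -23.9, 195.8)]
274 [(26.1, 15.8, 197.3), (26.8, -2.6, 198.2), (26.3, -23.7, 197.7)]
276 [(26.0, 15.7, 199.1), (26.4, -2.6, 199.6), (26.6, -23.5, 199.9)]
278 [(66.4, 10.5, 246.3), (66.1, -2.5, 245.9), (65.1, -17.4, 244.8)]
280 [(65.4, 10.5, 246.5), (65.2, -2.5, 246.3), (65.5, -17.2, 246.7)]
282 [(64.7, 10.5, 247.0), (65.0, -2.5, 247.4), (65.2, -17.2, 247.7)]
284 [(64.4, 10.4, 247.9), (64.9, -2.4, 248.6), (64.0, -17.2, 247.6)]
286 [(64.5, 10.3, 249.4), (63.4, -2.4, 248.2), (65.0, -17.0, 250.0)]
288 [(63.4, 10.4, 249.5), (62.9, -2.4, 249.1), (62.4, -17.2, 248.5)]
290 [(61.9, 10.4, 249.2), (61.5, -2.4, 248.8), (60.6, -17.3, 248.0)]
292 [(12.6, 16.2, 199.7), (16.7, -2.6, 204.0), (57.7, -17.7, 246.2)]
240 [(268, 84, 19, 241), (272, 83, 18, 240), (276, 83, 16, 240), (280, 77, 15, 231), (355, 77, -20, 231), (358, 83, -20, 240), (362, 84, -22, 241)]
250 [(268, 85, 18, 250), (272, 85, 16, 250), (276, 82, 16, 245), (280, 73, 15, 234), (355, 72, -20, 233), (358, 79, -20, 243), (362, 85, -20, 250)]
260 [(268, 87, 17, 259), (272, 85, 16, 256), (276, 78, 15, 248), (280, 68, 16, 235), (355, 67, -20, 234), (358, 75, -20, 244), (362, 83, -20, 255)]
270 [(268, 88, 16, 267), (272, 81, 16, 258), (276, 73, 16, 249), (280, 64, 16, 238), (355, 64, -20, 238), (358, 72, -20, 247), (362, 80, -20, 256)]
280 [(268, 84, 16, 267), (272, 77, 16, 260), (276, 69, 16, 251), (280, 65, 15, 246), (355, 65, -19, 246), (358, 68, -20, 249), (362, 76, -20, 258)]
```

Call:
step_arm([
  [[0.65, 0, 0, 0, 0, 0, 0], [0.65, 0, 0, 0, 0, 0, 0], [0.65, 0, 0, 0, 0, 0, 0], [0.65, -4.1, 1.2, 3.2, 0, 0, 0], [0.65, -4.1, 1.3, 3.3, 0, 0, 0], [0.65, 0, 0, 0, 0, 0, 0], [0.65, 0, 0, 0, 0, 0, 0]],
])

```text
clock: 5.03
eef_pos: [602.2, 3.5, 247.5]
tool_rot: [-3.141, 0.199, -0.293]
force: [0.3, -0.3, 0.8]
width: 55.6
```

```bash
cat >> h.py <<'E'
def bar(tag):
    z=np.load('pics/%s.npz'%tag);P=z['P'];q=P-O;X=q@xc;Y=q@yc;Z=P[...,2]
    # top surface of the bar between the legs
    m=(np.abs(Y+2.4)<9)&(X>40)&(X<82)&(Z>206)&(Z<300); m[:215]=False; return X,Y,Z
E
python3 - <<'E'
from h import *
X,Y,Z=look('w6',(200,440,150,350,3))
for v in range(230,300,3): print(v,[(round(float(X[v,u]),1),round(float(Y[v,u]),1),round(float(Z[v,u]),1)) for u in (305,318,331)])
E
```

```text
t 5.03 TCP [63.7, -0.3, 247.5] [602.2   3.5 247.5] [-3.141  0.199 -0.293] F [ 0.33 -0.26  0.75] w 55.6
F case x,y,z 0.39 -0.15 0.75
230 [(63.1, 5.3, 222.1), (63.0, -1.8, 222.1), (63.4, -8.8, 222.6)]
233 [(61.8, 5.3, 223.1), (61.5, -1.8, 222.8), (61.6, -8.9, 222.9)]
236 [(47.9, 6.1, 205.6), (48.3, -1.8, 206.3), (47.6, -9.8, 205.2)]
239 [(41.0, 6.5, 199.0), (46.2, -1.8, 206.4), (41.1, -10.2, 199.1)]
242 [(32.8, 6.9, 190.7), (32.6, -1.9, 190.4), (33.2, -10.6, 191.4)]
245 [(30.4, 7.0, 190.9), (30.9, -1.9, 191.5), (29.8, -10.8, 190.1)]
248 [(28.3, 7.0, 191.5), (27.7, -1.9, 190.6), (29.0, -10.7, 192.3)]
251 [(25.9, 7.0, 191.6), (24.8, -1.9, 190.1), (25.2, -10.8, 190.7)]
254 [(25.3, 7.0, 194.1), (24.9, -1.9, 193.5), (25.8, -10.7, 194.7)]
257 [(25.3, 6.9, 197.3), (25.7, -1.9, 197.9), (25.2, -10.6, 197.2)]
260 [(24.8, 6.8, 199.9), (24.2, -1.9, 199.1), (24.6, -10.5, 199.7)]
263 [(62.5, 4.4, 249.2), (62.3, -1.7, 249.0), (62.5, -7.8, 249.3)]
266 [(61.3, 4.4, 250.0), (61.1, -1.7, 249.7), (61.7, -7.8, 250.4)]
269 [(61.1, 4.3, 251.8), (60.4, -1.7, 251.0), (60.6, -7.8, 251.2)]
272 [(59.4, 4.3, 251.9), (59.5, -1.7, 252.0), (59.5, -7.7, 252.1)]
275 [(15.1, 6.8, 203.5), (14.2, -1.9, 202.4), (14.8, -10.5, 203.1)]
278 [(12.0, 6.9, 202.8), (12.4, -1.9, 203.3), (12.4, -10.6, 203.3)]
281 [(9.6, 6.9, 203.1), (9.8, -1.9, 203.4), (8.4, -10.7, 201.8)]
284 [(7.1, 7.0, 203.3), (6.4, -1.9, 202.5), (7.3, -10.7, 203.5)]
287 [(3.5, 7.1, 202.3), (4.4, -1.9, 203.2), (4.0, -10.8, 202.9)]
290 [(1.8, 7.1, 203.4), (1.7, -1.9, 203.3), (1.4, -10.8, 203.0)]
293 [(-1.4, 7.1, 203.0), (-1.5, -1.9, 202.9), (-0.2, -10.8, 204.2)]
296 [(8.2, 6.5, 215.4), (8.8, -1.8, 216.0), (9.7, -10.1, 217.0)]
299 [(8.3, 6.4, 218.1), (8.4, -1.8, 218.2), (8.0, -10.1, 217.8)]
```

View pics/w6.png

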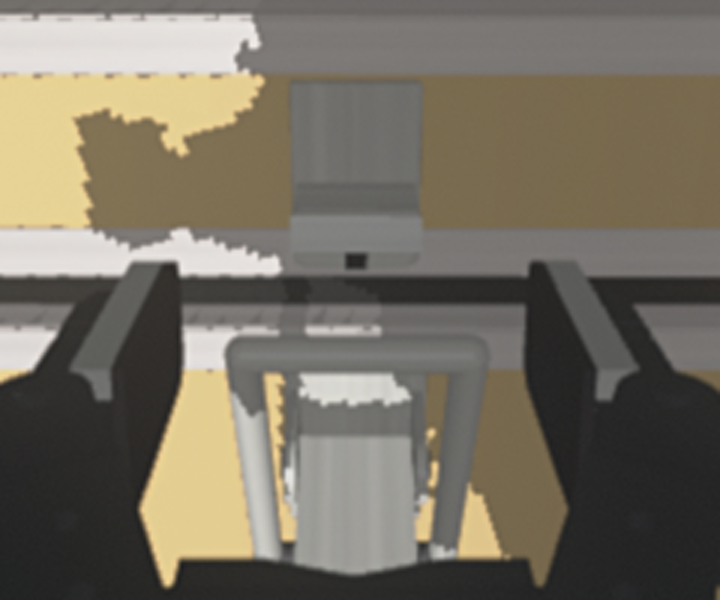

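Call:
step_arm([
  [[0.65, -3.5, 1.1, 1.5, 0, 0, 0], [0.4, 0, 0, 0, 0, 0, 0], [0.1, 0, 0, 0, 0, 0, 0], [0, 0, 0, 0, 0, 0, 0], [0, 0, 0, 0, 0, 0, 0], [0, 0, 0, 0, 0, 0, 0], [0, 0, 0, 0, 0, 0, 0]],
])

```text
clock: 5.67
eef_pos: [598.7, 4.2, 248.4]
tool_rot: [3.141, 0.2, -0.294]
force: [-0.3, -1.5, 0.5]
width: 38.8
```

```bash
python3 - <<'E'
from h import *
X,Y,Z=look('w7',(200,440,150,350,3))
for v in range(250,290,3): print(v,[(round(float(X[v,u]),1),round(float(Y[v,u]),1),round(float(Z[v,u]),1)) for u in (305,318,331)])
E
```

```text
t 5.67 TCP [60.2, -0.6, 248.4] [598.7   4.2 248.4] [ 3.141  0.2   -0.294] F [-0.31 -1.49  0.53] w 38.8
F case x,y,z 0.13 -1.52 0.53
250 [(25.5, 6.6, 195.9), (25.6, -2.1, 196.1), (24.9, -10.9, 195.1)]
253 [(62.2, 4.2, 247.1), (62.0, -1.9, 246.9), (62.5, -8.0, 247.6)]
256 [(61.9, 4.1, 249.0), (62.3, -1.9, 249.5), (61.8, -8.0, 248.9)]
259 [(61.0, 4.1, 250.0), (61.4, -1.9, 250.6), (61.6, -7.9, 250.9)]
262 [(59.8, 4.1, 250.8), (59.7, -1.9, 250.6), (59.9, -8.0, 250.9)]
265 [(57.4, 4.2, 250.0), (57.6, -1.9, 250.2), (57.4, -8.1, 249.9)]
268 [(16.9, 6.5, 203.9), (16.2, -2.1, 203.2), (15.9, -10.7, 202.8)]
271 [(13.9, 6.6, 203.5), (13.9, -2.1, 203.4), (14.4, -10.7, 204.1)]
274 [(11.1, 6.7, 203.2), (11.7, -2.1, 203.9), (10.7, -10.8, 202.7)]
277 [(7.6, 6.8, 202.2), (7.8, -2.1, 202.4), (9.5, -10.8, 204.4)]
280 [(6.4, 6.7, 203.8), (6.4, -2.1, 203.8), (6.3, -10.9, 203.8)]
283 [(2.9, 6.8, 202.9), (3.6, -2.1, 203.6), (3.1, -10.9, 203.1)]
286 [(1.1, 6.8, 203.8), (0.9, -2.1, 203.6), (0.0, -11.0, 202.7)]
289 [(-1.6, 6.9, 203.9), (-1.7, -2.1, 203.8), (-2.9, -11.1, 202.5)]
```

View pics/w7.png

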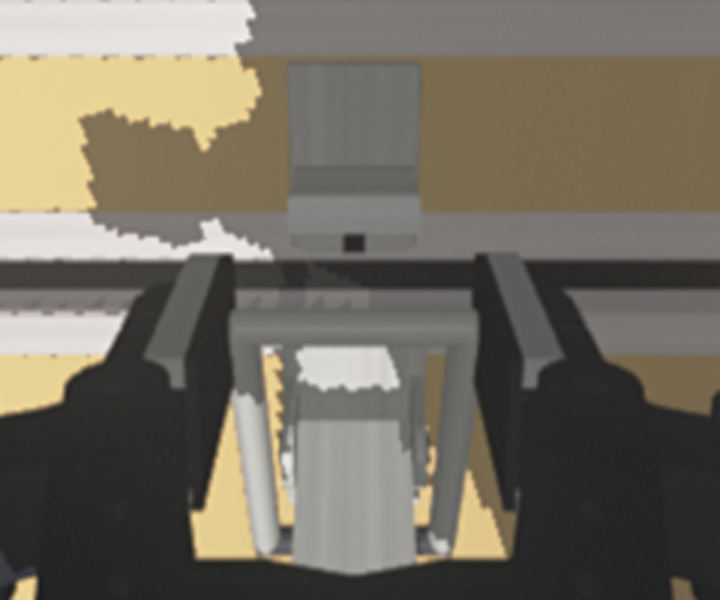

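Call:
step_arm([
  [[0, 3, -0.9, -1.5, 0, 0, 0], [0, 3, -0.9, -1.5, 0, 0, 0], [0, 0, 0, 0, 0, 0, 0]],
])

```text
clock: 5.97
eef_pos: [603.3, 2.8, 244.7]
tool_rot: [3.141, 0.205, -0.294]
force: [-4.9, -0.6, 2.7]
width: 39.0
```

```bash
cat >> h.py <<'E'
def prof(X,Y,Z,y0=-2.0):
    # bar surface: points near mid-y, higher than 206 and not hook/lever, per columns 300..336
    for v in range(240,300):
        for_=[(X[v,u],Z[v,u]) for u in (300,309,318,327,336)]
        a=np.median(np.array(for_),0)
        if 45<a[0]<85 and a[1]>204: print(v,a.round(1),end='; ')
    print()
E
python3 - <<'E'
from h import *
prof(*look('w8',(200,440,150,350,3)))
E
```

```text
t 5.97 TCP [64.9, -0.7, 244.7] [603.3   2.8 244.7] [ 3.141  0.205 -0.294] F [-4.93 -0.61  2.68] w 39.0
F case x,y,z -4.54 -2.01 2.68
240 [ 47.5 205.5]; 241 [ 46.8 205.6]; 242 [ 46.  205.5]; 252 [ 66.7 242.5]; 253 [ 67.3 244. ]; 254 [ 67.  244.4]; 255 [ 67.  245.1]; 256 [ 66.9 245.7]; 257 [ 66.4 245.8]; 258 [ 66.  246.1]; 259 [ 66.  246.8]; 260 [ 65.3 246.6]; 261 [ 64.8 246.7]; 262 [ 64.7 247.3]; 263 [ 63.8 246.9]; 264 [ 62.8 246.4];
```

Call:
step_arm([
  [[0, 2, -0.6, -1, 0, 0, 0], [0, 2, -0.6, -1, 0, 0, 0], [0, 2, -0.6, -1, 0, 0, 0], [0, 2, -0.6, -1, 0, 0, 0], [0, 0, 0, 0, 0, 0, 0]],
])

```text
clock: 6.43
eef_pos: [613.7, -0.3, 241.4]
tool_rot: [3.142, 0.198, -0.294]
force: [-2.7, -1.6, 2.9]
width: 38.5
```

```bash
python3 - <<'E'
from h import *
prof(*look('w9',(200,440,150,350,3)))
E
```

```text
t 6.43 TCP [75.8, -0.7, 241.4] [ 6.137e+02 -3.000e-01  2.414e+02] [ 3.142  0.198 -0.294] F [-2.66 -1.61  2.88] w 38.5
F case x,y,z -2.08 -2.31 2.88
240 [ 63.9 209.9]; 241 [ 64.2 211.3]; 242 [ 63.9 212. ]; 243 [ 64.1 213.1]; 244 [ 66.8 217.8]; 245 [ 66.8 218.8]; 246 [ 66.5 219.3]; 247 [ 66.8 220.6]; 248 [ 66.3 220.8]; 249 [ 65.9 221.2]; 250 [ 65.3 221.3]; 251 [ 64.9 221.7]; 252 [ 77.8 239.6]; 253 [ 78.1 240.7]; 254 [ 77.7 241. ]; 255 [ 77.8 241.8]; 256 [ 77.4 242.1]; 257 [ 76.7 242. ]; 258 [ 76.8 242.8]; 259 [ 76.5 243.1]; 260 [ 76.2 243.5]; 261 [ 75.3 243.2]; 262 [ 75.2 243.8]; 263 [ 74. 243.];
```

View pics/w9.png

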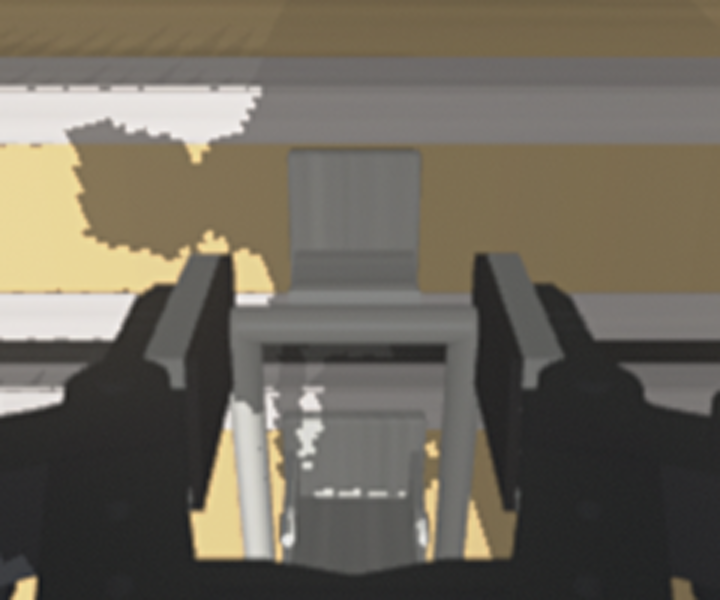

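Call:
step_arm([
  [[0, -0.6, 0.2, -5, 0, 0, 0], [0, -0.6, 0.2, -5, 0, 0, 0], [0, -0.6, 0.2, -5, 0, 0, 0], [0, 0, 0, 0, 0, 0, 0]],
])

```text
clock: 6.82
eef_pos: [611.8, 0.2, 225.5]
tool_rot: [3.141, 0.198, -0.294]
force: [2.1, -1.9, 2.0]
width: 38.9
```

```bash
python3 - <<'E'
from h import *
prof(*look('w10',(200,440,150,350,3)))
E
```

```text
t 6.82 TCP [73.8, -0.7, 225.5] [6.118e+02 2.000e-01 2.255e+02] [ 3.141  0.198 -0.294] F [ 2.08 -1.93  2.02] w 38.9
F case x,y,z 2.55 -1.25 2.02
248 [ 63.4 204.3]; 249 [ 63.3 205. ]; 250 [ 63.4 206.1]; 251 [ 63.2 206.7]; 252 [ 63.4 207.8]; 253 [ 63.4 208.8]; 254 [ 63.4 209.6]; 255 [ 74.3 224.5]; 256 [ 73.9 224.8]; 257 [ 74.5 226.3]; 258 [ 74.3 226.8]; 259 [ 74.2 227.3]; 260 [ 73.7 227.4]; 261 [ 72.6 226.8]; 262 [ 72.8 227.9]; 263 [ 72.8 228.5]; 264 [ 72.1 228.4]; 265 [ 71.4 228.2]; 266 [ 70.9 228.3]; 267 [ 70.5 228.6]; 268 [ 64.7 222.4]; 269 [ 63.3 221.5]; 270 [ 63.8 222.8]; 271 [ 62.7 222.3]; 272 [ 62.4 222.6]; 273 [ 62.2 223.2]; 274 [ 61.5 223.1]; 275 [ 61.3 223.6];
```

View pics/w10.png

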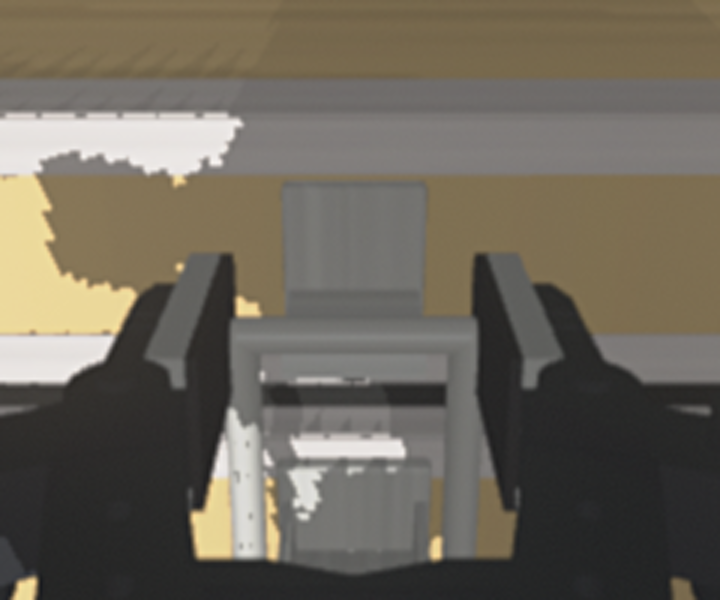

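Call:
step_arm([
  [[0, 2.2, -0.6, 0, 0, 0, 0], [0, 0, 0, -4, 0, 0, 0], [0, 0, 0, -4, 0, 0, 0], [0, 0, 0, 0, 0, 0, 0]],
])

```text
clock: 7.2
eef_pos: [612.9, 0.3, 217.4]
tool_rot: [3.141, 0.201, -0.294]
force: [1.3, -0.9, 1.4]
width: 38.3
```

```bash
python3 - <<'E'
from h import *
prof(*look('w11',(200,440,150,350,3)))
E
```

```text
t 7.2 TCP [74.9, -0.3, 217.4] [6.129e+02 3.000e-01 2.174e+02] [ 3.141  0.201 -0.294] F [ 1.3  -0.94  1.41] w 38.3
F case x,y,z 1.52 -0.52 1.41
258 [ 74.2 216.7]; 259 [ 74.9 218.3]; 260 [ 74.5 218.5]; 261 [ 74.4 219.2]; 262 [ 74.1 219.5]; 263 [ 74.  220.1]; 264 [ 73.3 219.9]; 265 [ 73.  220.4]; 266 [ 72.4 220.3]; 267 [ 72.1 220.7]; 268 [ 71.6 220.8]; 269 [ 71.1 220.9]; 270 [ 70.3 220.7]; 271 [ 66.5 216.9]; 272 [ 67.1 218.3]; 273 [ 67.  218.9]; 274 [ 66.6 219.2]; 275 [ 66.8 220.1]; 276 [ 67.  221.1]; 277 [ 66.3 221. ]; 278 [ 65.5 220.8]; 279 [ 65.5 221.4]; 280 [ 65.1 221.6]; 281 [ 64.6 221.8]; 282 [ 64.1 221.9]; 283 [ 64.  222.5]; 284 [ 63.4 222.5]; 285 [ 62.9 222.7]; 286 [ 62.7 223.1]; 287 [ 61.8 222.8]; 288 [ 61.2 222.8]; 289 [ 61.1 223.4];
```

View pics/w11.png

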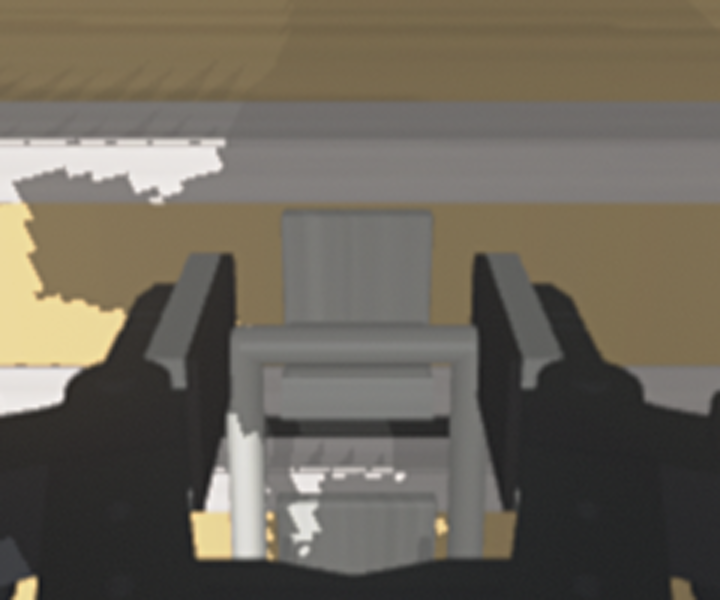

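Call:
step_arm([
  [[0, 0.9, -0.3, -3.5, 0, 0, 0], [0, 0.5, -0.1, -3.5, 0, 0, 0], [0, 0, 0, -2.5, 0, 0, 0], [0, 0, 0, 0, 0, 0, 0]],
])

```text
clock: 7.58
eef_pos: [614.1, -0.2, 208.1]
tool_rot: [3.141, 0.201, -0.294]
force: [-1.7, -0.5, 2.6]
width: 38.4
```

```bash
python3 - <<'E'
from h import *
prof(*look('w12',(200,440,150,350,3)))
E
```

```text
t 7.58 TCP [76.2, -0.4, 208.1] [ 6.141e+02 -2.000e-01  2.081e+02] [ 3.141  0.201 -0.294] F [-1.7  -0.52  2.58] w 38.4
F case x,y,z -1.47 -0.98 2.58
262 [ 74.1 208.6]; 263 [ 73.9 209. ]; 264 [ 74.  209.9]; 265 [ 74.  210.7]; 266 [ 73.9 211.3]; 267 [ 73.8 211.9]; 268 [ 72.8 211.4]; 269 [ 72.6 211.8]; 270 [ 72.5 212.4]; 271 [ 72.  212.5]; 272 [ 71.2 212.2]; 273 [ 70.8 212.4]; 274 [ 70.2 212.4]; 275 [ 63.7 205.9]; 276 [ 63.5 206.3]; 277 [ 63.4 206.9]; 278 [ 64.  208.4]; 279 [ 64.1 209.1]; 280 [ 64.1 209.8]; 281 [ 63.8 210.2]; 282 [ 64.4 211.6]; 283 [ 63.9 211.7]; 284 [ 64.1 212.6]; 285 [ 64.1 213.3]; 286 [ 64.2 214. ]; 287 [ 67.2 217.8]; 288 [ 67.  218.3]; 289 [ 67.3 219.2]; 290 [ 67.2 219.7]; 291 [ 67.1 220.2]; 292 [ 67.  220.7]; 293 [ 66.5 220.9]; 294 [ 66.2 221.2]; 295 [ 65.6 221.2]; 296 [ 65.6 221.8]; 297 [ 65.1 221.9]; 298 [ 64.3 221.7]; 299 [ 64.4 222.4];
```

View pics/w12.png

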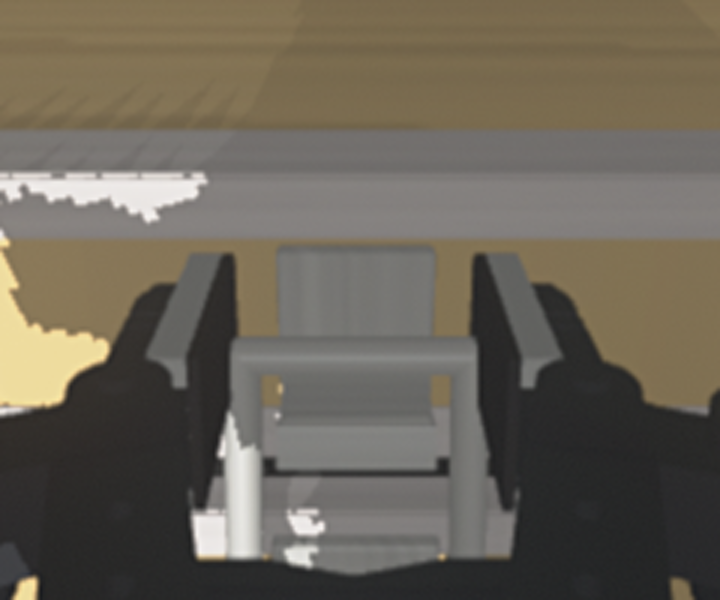

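Call:
step_arm([
  [[0, -1, 0.3, -0.3, 0, 0, 0], [0, -1, 0.3, -0.3, 0, 0, 0], [0, 0, 0, 0, 0, 0, 0]],
])

```text
clock: 7.88
eef_pos: [614.1, -0.2, 208.7]
tool_rot: [-3.141, 0.196, -0.294]
force: [4.2, -2.8, 0.1]
width: 38.3
```

```bash
python3 - <<'E'
from h import *
prof(*look('w13',(200,440,150,350,3)))
E
```

```text
t 7.88 TCP [76.2, -0.4, 208.7] [ 6.141e+02 -2.000e-01  2.087e+02] [-3.141  0.196 -0.294] F [ 4.23 -2.8   0.12] w 38.3
F case x,y,z 4.86 -1.46 0.12
262 [ 74.1 209.1]; 263 [ 73.9 209.6]; 264 [ 73.9 210.3]; 265 [ 73.9 211.1]; 266 [ 73.8 211.6]; 267 [ 73.2 211.6]; 268 [ 72.9 212. ]; 269 [ 72.5 212.3]; 270 [ 72.  212.3]; 271 [ 71.5 212.4]; 272 [ 70.8 212.4]; 273 [ 70.5 212.7]; 274 [ 69.9 212.6]; 275 [ 63.3 205.8]; 276 [ 63.6 206.9]; 277 [ 63.8 207.8]; 278 [ 63.7 208.4]; 279 [ 64.1 209.5]; 280 [ 63.9 210.1]; 281 [ 64.2 211.1]; 282 [ 63.8 211.3]; 283 [ 63.7 211.9]; 284 [ 63.9 212.8]; 285 [ 64.4 213.9]; 286 [ 67.2 217.6]; 287 [ 66.8 217.9]; 288 [ 66.8 218.5]; 289 [ 67.1 219.5]; 290 [ 66.8 219.8]; 291 [ 66.5 220.1]; 292 [ 66.3 220.6]; 293 [ 65.6 220.4]; 294 [ 65.5 221. ]; 295 [ 65.2 221.3]; 296 [ 65.1 221.7]; 297 [ 64.  221.3]; 298 [ 63.8 221.7]; 299 [ 63.4 221.9];
```

Call:
step_arm([
  [[0, -0.7, 0.2, 0, 0, 0, 0], [0, -0.7, 0.2, 0, 0, 0, 0], [0, 0, 0, 0, 0, 0, 0]],
])

```text
clock: 8.18
eef_pos: [611.3, 0.6, 208.5]
tool_rot: [3.142, 0.199, -0.294]
force: [3.2, -2.8, 1.6]
width: 38.4
```

```bash
python3 - <<'E'
from h import *
prof(*look('w14',(200,440,150,350,3)))
E
```

```text
t 8.18 TCP [73.3, -0.4, 208.5] [6.113e+02 6.000e-01 2.085e+02] [ 3.142  0.199 -0.294] F [ 3.25 -2.76  1.6 ] w 38.4
F case x,y,z 3.9 -1.7 1.6
262 [ 71.1 208.8]; 263 [ 71.2 209.6]; 264 [ 70.9 210. ]; 265 [ 71.2 211. ]; 266 [ 70.5 210.9]; 267 [ 70.2 211.3]; 268 [ 70.3 212.1]; 269 [ 70.  212.4]; 270 [ 69.  211.9]; 271 [ 68.9 212.5]; 272 [ 68.2 212.4]; 273 [ 67.5 212.3]; 274 [ 66.8 212.2]; 275 [ 63.4 209.1]; 276 [ 63.3 209.6]; 277 [ 64.  211.1]; 278 [ 64.1 211.9]; 279 [ 63.7 212.2]; 280 [ 64.1 213.3]; 281 [ 64.  213.9]; 282 [ 66.8 217.5]; 283 [ 66.9 218.3]; 284 [ 66.9 219. ]; 285 [ 66.6 219.3]; 286 [ 66.8 220.1]; 287 [ 66.6 220.5]; 288 [ 66.4 221. ]; 289 [ 65.6 220.7]; 290 [ 65.2 221. ]; 291 [ 65.1 221.4]; 292 [ 64.8 221.7]; 293 [ 64.1 221.6]; 294 [ 63.3 221.4]; 295 [ 63.4 222.1]; 296 [ 62.8 222.2]; 297 [ 62.3 222.3]; 298 [ 62.3 222.8]; 299 [ 62.3 223.5];
```

Call:
step_arm([
  [[0, -0.5, 0.15, 0, 0, 0, 0], [0, 0, 0, 0, 0, 0, 0], [0, 0, 0, 0, 0, 0, 0]],
])

```text
clock: 8.48
eef_pos: [610.5, 0.9, 208.3]
tool_rot: [3.141, 0.2, -0.294]
force: [2.8, -2.8, 2.1]
width: 38.3
```

Call:
step_arm([
  [[0, -0.5, 0.15, 0, 0, 0, 0], [0, 0, 0, 0, 0, 0, 0], [0, 0, 0, 0, 0, 0, 0]],
])

```text
clock: 8.73
eef_pos: [610.0, 1.0, 208.3]
tool_rot: [3.141, 0.2, -0.294]
force: [3.2, -3.2, 1.4]
width: 38.2
```

```bash
python3 - <<'E'
from h import *
prof(*look('w15',(200,440,150,350,3)))
E
```

```text
t 8.73 TCP [71.9, -0.4, 208.3] [610.    1.  208.3] [ 3.141  0.2   -0.294] F [ 3.21 -3.18  1.35] w 38.2
F case x,y,z 3.99 -2.11 1.35
262 [ 70.3 209.1]; 263 [ 69.7 209.2]; 264 [ 70.1 210.3]; 265 [ 69.8 210.7]; 266 [ 69.7 211.4]; 267 [ 68.9 211.1]; 268 [ 68.8 211.7]; 269 [ 68.5 212. ]; 270 [ 68.  212.1]; 271 [ 67.7 212.4]; 272 [ 66.9 212.2]; 273 [ 66.5 212.5]; 274 [ 65.5 212.1]; 275 [ 63.6 210.6]; 276 [ 64.1 211.8]; 277 [ 64.1 212.5]; 278 [ 64.4 213.6]; 279 [ 64.2 214. ]; 280 [ 67.  217.8]; 281 [ 66.7 218. ]; 282 [ 67. 219.]; 283 [ 66.7 219.3]; 284 [ 66.4 219.7]; 285 [ 67.1 221. ]; 286 [ 66.3 220.8]; 287 [ 65.8 220.8]; 288 [ 65.5 221.2]; 289 [ 65.  221.3]; 290 [ 64.3 221.2]; 291 [ 64.3 221.8]; 292 [ 64.  222.1]; 293 [ 63.5 222.1]; 294 [ 62.5 221.8]; 295 [ 62.4 222.2]; 296 [ 62.4 222.8]; 297 [ 62.2 223.2]; 298 [ 61.1 222.8];
```

View pics/w15.png

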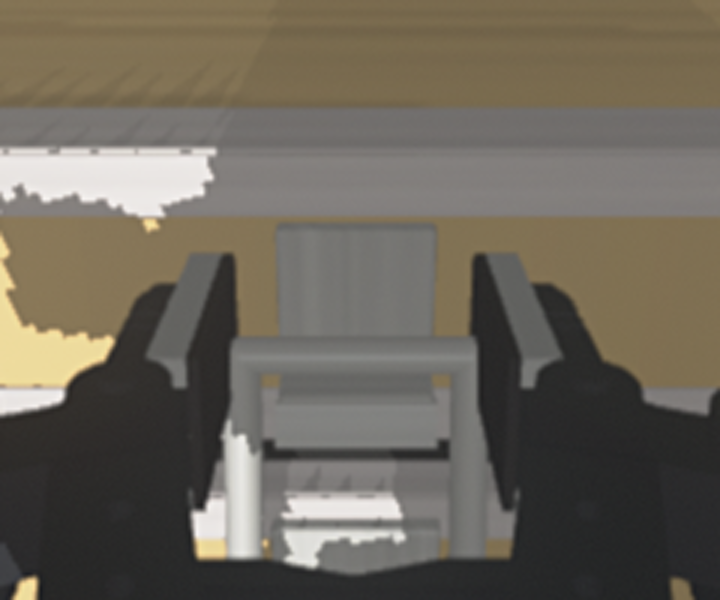

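Call:
step_arm([
  [[0, -0.4, 0.1, 0, 0, 0, 0], [0, 0, 0, 0, 0, 0, 0], [0, 0, 0, 0, 0, 0, 0]],
])

```text
clock: 9.03
eef_pos: [609.8, 1.1, 208.3]
tool_rot: [3.142, 0.2, -0.294]
force: [3.4, -3.7, 2.9]
width: 38.5
```

Call:
step_arm([
  [[0, -0.4, 0.1, 0, 0, 0, 0], [0, 0, 0, 0, 0, 0, 0], [0, 0, 0, 0, 0, 0, 0]],
])

```text
clock: 9.28
eef_pos: [609.7, 1.1, 208.4]
tool_rot: [-3.142, 0.199, -0.294]
force: [3.5, -3.5, 1.1]
width: 38.5
```

```bash
python3 - <<'E'
from h import *
prof(*look('w16',(200,440,150,350,3)))
E
```

```text
t 9.28 TCP [71.5, -0.4, 208.4] [609.7   1.1 208.4] [-3.142  0.199 -0.294] F [ 3.48 -3.5   1.11] w 38.5
F case x,y,z 4.34 -2.35 1.11
262 [ 69.4 208.6]; 263 [ 69.5 209.5]; 264 [ 69.4 210.1]; 265 [ 69.2 210.5]; 266 [ 69.1 211.1]; 267 [ 68.6 211.2]; 268 [ 68.4 211.8]; 269 [ 67.9 211.8]; 270 [ 67.6 212.2]; 271 [ 66.9 212.1]; 272 [ 66.5 212.3]; 273 [ 66.2 212.7]; 274 [ 65.1 212. ]; 275 [ 63.4 210.8]; 276 [ 63.4 211.5]; 277 [ 63.2 212. ]; 278 [ 63.8 213.3]; 279 [ 66.1 216.6]; 280 [ 66.4 217.6]; 281 [ 66.6 218.4]; 282 [ 66.4 218.9]; 283 [ 66.5 219.6]; 284 [ 67.1 220.9]; 285 [ 65.8 220.1]; 286 [ 65.7 220.7]; 287 [ 65.4 221. ]; 288 [ 65.  221.1]; 289 [ 64.4 221.2]; 290 [ 63.9 221.2]; 291 [ 64.4 222.4]; 292 [ 63.2 221.7]; 293 [ 62.9 222. ]; 294 [ 62.6 222.3]; 295 [ 62.2 222.5]; 296 [ 62.1 223. ]; 297 [ 61.4 222.9]; 298 [ 61.  223.1];
```

Call:
step_arm([
  [[0, -0.5, 0.15, 0, 0, 0, 0], [0, 0, 0, 0, 0, 0, 0], [0, 0, 0, 0, 0, 0, 0]],
])

```text
clock: 9.58
eef_pos: [609.4, 1.2, 208.4]
tool_rot: [-3.142, 0.199, -0.294]
force: [5.4, -2.9, 2.2]
width: 38.2
```

Call:
step_arm([
  [[0, -0.4, 0.1, 0, 0, 0, 0], [0, 0, 0, 0, 0, 0, 0], [0, 0, 0, 0, 0, 0, 0]],
])

```text
clock: 9.83
eef_pos: [609.3, 1.3, 208.4]
tool_rot: [-3.141, 0.198, -0.294]
force: [4.5, -3.1, 1.4]
width: 38.4
```

```bash
python3 - <<'E'
from h import *
prof(*look('w17',(200,440,150,350,3)))
E
```

```text
t 9.83 TCP [71.1, -0.4, 208.4] [609.3   1.3 208.4] [-3.141  0.198 -0.294] F [ 4.46 -3.11  1.43] w 38.4
F case x,y,z 5.17 -1.69 1.43
262 [ 68.6 208.2]; 263 [ 69.  209.5]; 264 [ 68.9 210.1]; 265 [ 68.6 210.4]; 266 [ 68.6 211.1]; 267 [ 68.3 211.5]; 268 [ 68.2 212. ]; 269 [ 67.6 212. ]; 270 [ 66.8 211.8]; 271 [ 66.9 212.6]; 272 [ 66.4 212.7]; 273 [ 65.4 212.3]; 274 [ 64.1 211.5]; 275 [ 63.3 211.3]; 276 [ 63.7 212.4]; 277 [ 63.4 212.7]; 278 [ 63.4 213.4]; 279 [ 66.  217.1]; 280 [ 66.4 218.1]; 281 [ 66.3 218.6]; 282 [ 65.6 218.5]; 283 [ 65.8 219.4]; 284 [ 66.2 220.4]; 285 [ 65.5 220.4]; 286 [ 65.4 220.9]; 287 [ 64.8 220.9]; 288 [ 64.7 221.3]; 289 [ 64.  221.2]; 290 [ 63.2 221. ]; 291 [ 63.3 221.8]; 292 [ 62.6 221.7]; 293 [ 62.6 222.3]; 294 [ 62.2 222.5]; 295 [ 62.3 223.1]; 296 [ 61.3 222.7]; 297 [ 61.  223.1]; 298 [ 60.8 223.4];
```

Call:
step_arm([
  [[0.6, 0, 0, 0, 0, 0, 0], [0.65, 0, 0, 0, 0, 0, 0], [0.65, 0, 0, 0, 0, 0, 0], [0.65, 0, 0, 0, 0, 0, 0], [0.65, 0, 0, 0, 0, 0, 0]],
])

```text
clock: 10.3
eef_pos: [607.9, 2.1, 208.1]
tool_rot: [-3.141, 0.201, -0.293]
force: [0.5, 0.4, -0.1]
width: 55.4
```

```bash
python3 - <<'E'
from h import *
prof(*look('w18',(200,440,150,350,3)))
E
```

```text
t 10.3 TCP [69.6, 0.0, 208.1] [607.9   2.1 208.1] [-3.141  0.201 -0.293] F [ 0.51  0.44 -0.14] w 55.4
F case x,y,z 0.36 0.57 -0.14
260 [ 69.3 208.9]; 261 [ 69.4 209.8]; 262 [ 69.8 211. ]; 263 [ 69.3 211.2]; 264 [ 68.7 211.2]; 265 [ 68.8 211.9]; 266 [ 68.4 212.2]; 267 [ 67.8 212.2]; 268 [ 68.2 213.3]; 269 [ 67.  212.7]; 270 [ 66.7 213. ]; 271 [ 66.4 213.3]; 272 [ 65.3 212.8]; 273 [ 63.2 211. ]; 274 [ 63.5 212. ]; 275 [ 64.3 213.6]; 276 [ 63.6 213.5]; 277 [ 66.5 217.4]; 278 [ 66.5 218.1]; 279 [ 66.7 219. ]; 280 [ 66.4 219.3]; 281 [ 66.6 220.1]; 282 [ 66.4 220.6]; 283 [ 65.8 220.5]; 284 [ 65.7 221. ]; 285 [ 65.2 221.1]; 286 [ 64.9 221.4]; 287 [ 64.  221.1]; 288 [ 64.  221.7]; 289 [ 64.1 222.4]; 290 [ 63.5 222.4]; 291 [ 63.1 222.6]; 292 [ 62.4 222.4]; 293 [ 62.3 223. ]; 294 [ 62.1 223.4]; 295 [ 61.2 223. ]; 296 [ 61.2 223.6];
```

View pics/w18.png

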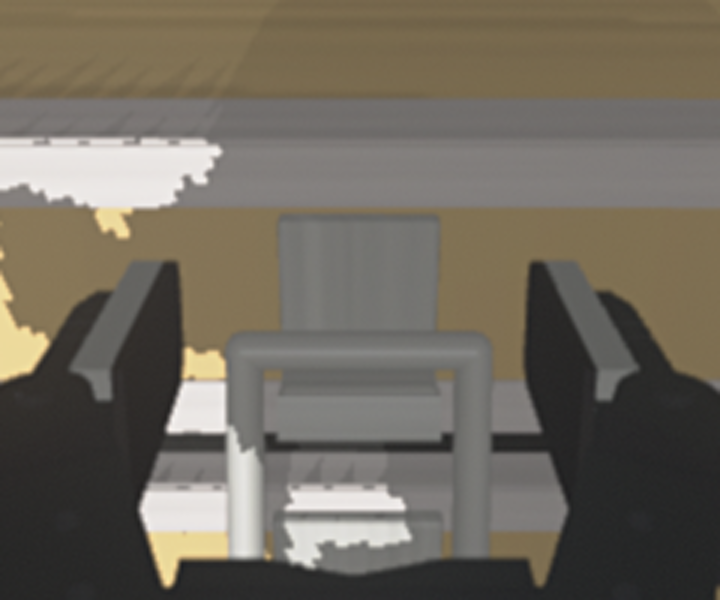

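Call:
step_arm([
  [[0.65, 2, -0.6, 20, 0, 0, 0], [0.65, 5, -1.5, 35, 0, 0, 0], [0.65, 5, -1.5, 35, 0, 0, 0], [0.4, 5, -1.5, 25, -0.0289, -0.0957, 0], [0.2, 0, 0, 0, -0.0289, -0.0957, 0], [0, 0, 0, 0, -0.0289, -0.0957, 0], [0, 0, 0, 0, 0, 0, 0], [0, 0, 0, 0, 0, 0, 0], [0, 0, 0, 0, 0, 0, 0]],
])

```text
clock: 11.1
eef_pos: [626.2, -3.8, 323.7]
tool_rot: [-3.141, -0.099, -0.294]
force: [0.3, 0.3, -0.2]
width: -0.1
```

```bash
python3 - <<'E'
from h import *
look('w19')
look('s19',(250,380,150,250,5),'scene')
look('t19',(270,370,120,200,6),'top')
E
```

```text
t 11.1 TCP [88.8, -0.3, 323.7] [626.2  -3.8 323.7] [-3.141 -0.099 -0.294] F [ 0.27  0.35 -0.18] w -0.1
F case x,y,z 0.16 0.41 -0.18
t 11.15 TCP [89.3, -0.4, 323.4] [626.7  -4.  323.4] [-3.141 -0.1   -0.294] F [ 0.81 -0.13 -0.18] w 0.2
F case x,y,z 0.82 0.11 -0.18
t 11.2 TCP [89.5, -0.5, 323.1] [626.8  -4.1 323.1] [-3.142 -0.1   -0.295] F [ 1.06 -0.36 -0.22] w -0.1
F case x,y,z 1.12 -0.03 -0.22
```

View pics/w19.png

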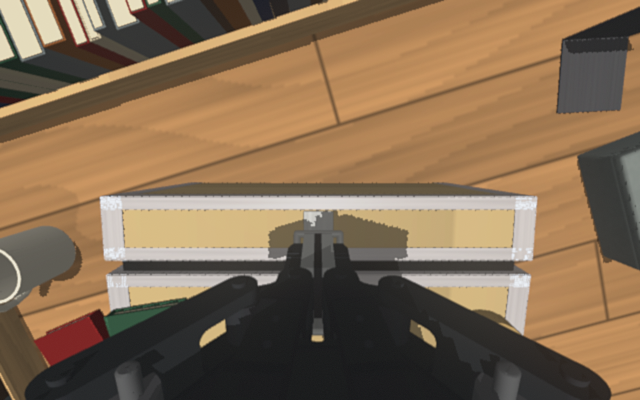

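View pics/s19.png

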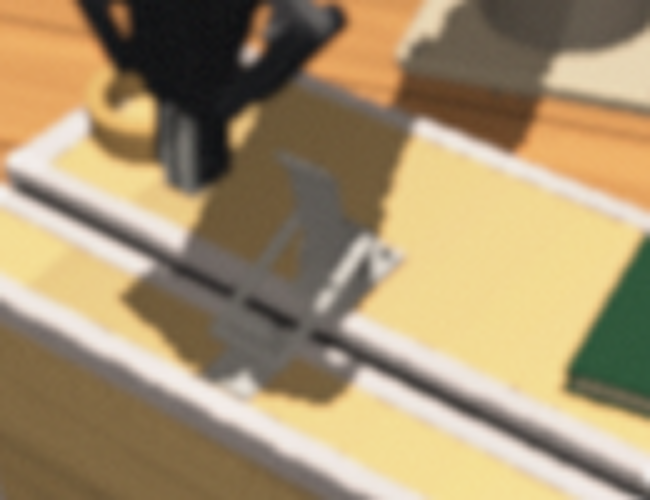

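View pics/t19.png

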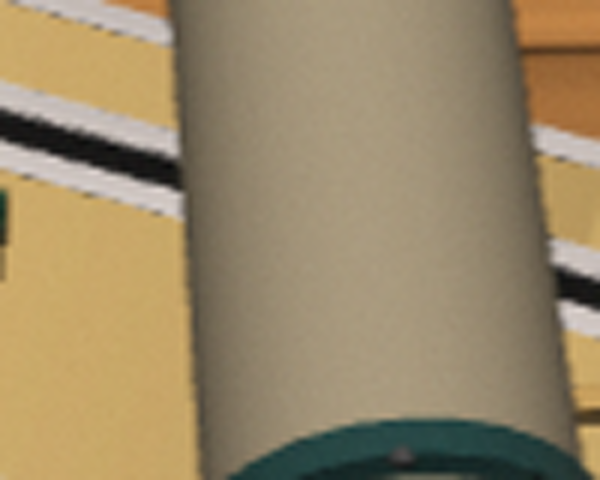

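```bash
python3 - <<'E'
from h import *
K,R,t=cam('scene'); cc=-R.T@t
def rp(u,v,y0=-1.5):
    w=R.T@np.linalg.inv(K)@np.array([u,v,1.]); k=(y0-(cc-O)@yc)/(w@yc); return c(cc+k*w)
for u,v in [(303,161),(296,157),(310,165)]: print(rp(250+u/5,150+v/5))
z=np.load('pics/s19.npz');P=z['P'];q=P-O;X=q@xc;Y=q@yc;Z=P[...,2]
m=(np.abs(Y+2)<16)&(X>-10)&(X<45)&(Z>240); print(m.sum(), [ (round(float(a),1),round(float(b),1),round(float(c_),1)) for a,b,c_ in zip(X[m],Y[m],Z[m])][:40])
E
```

```text
[19.9, -1.5, 281.0]
[24.4, -1.5, 286.0]
[15.3, -1.5, 276.0]
131 [(24.3, -10.1, 285.9), (22.7, -8.7, 285.5), (25.9, -8.9, 284.8), (24.0, -7.8, 284.1), (23.3, -5.6, 284.6), (23.6, -2.6, 286.1), (20.8, -10.6, 278.1), (24.3, -4.9, 282.9), (24.5, -2.0, 284.3), (22.4, -1.1, 283.4), (23.5, 2.6, 285.7), (21.5, 3.7, 284.9), (18.6, -9.8, 274.4), (21.3, -4.8, 278.3), (24.4, 0.5, 282.7), (24.4, 3.2, 283.9), (23.4, 5.1, 284.1), (23.8, 8.1, 285.6), (22.4, 9.6, 285.5), (16.8, -11.5, 269.8), (16.5, -8.9, 270.7), (18.0, -4.9, 273.5), (19.1, -1.3, 275.8), (22.0, 3.8, 279.9), (24.1, 8.2, 283.3), (25.1, 11.6, 285.4), (23.4, 12.9, 284.9), (21.3, 14.0, 284.1), (18.1, -7.7, 269.6), (15.6, -7.0, 268.2), (16.7, -3.3, 270.6), (17.3, -0.1, 272.4), (17.7, 2.9, 274.1), (21.0, 8.3, 278.6), (23.8, 13.2, 282.6), (17.7, -8.2, 266.3), (17.1, -5.9, 267.0), (17.0, -3.2, 268.1), (17.5, -0.1, 269.9), (18.5, 3.5, 272.2)]
```

Call:
step_arm([
  [[0, -16, 4.4, -15, 0, 0, 0], [0, -16, 4.4, -15, 0, 0, 0], [0, -15.8, 4.3, -14, 0, 0, 0], [0, 0, 0, 0, 0, 0, 0], [0, 0, 0, 0, 0, 0, 0]],
])

```text
clock: 11.67
eef_pos: [578.3, 9.3, 279.0]
tool_rot: [3.141, -0.099, -0.294]
force: [0.5, -0.4, 0.6]
width: -0.2
```

```bash
python3 - <<'E'
from h import *
look('w20')
look('s20',(250,380,150,250,5),'scene')
E
```

```text
t 11.67 TCP [39.1, -1.7, 279.0] [578.3   9.3 279. ] [ 3.141 -0.099 -0.294] F [ 0.52 -0.36  0.58] w -0.2
F case x,y,z 0.6 -0.19 0.58
t 11.72 TCP [40.2, -1.5, 279.8] [579.3   9.1 279.8] [-3.141 -0.101 -0.294] F [ 0.71  0.08 -0.32] w -0.1
F case x,y,z 0.66 0.29 -0.32
```

View pics/s20.png

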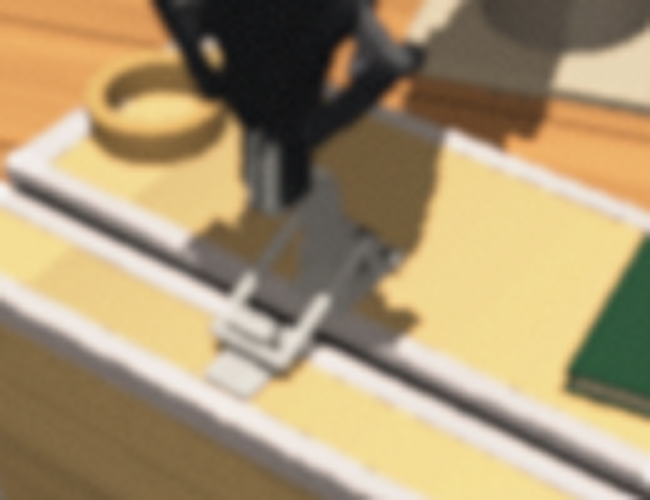

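View pics/w20.png

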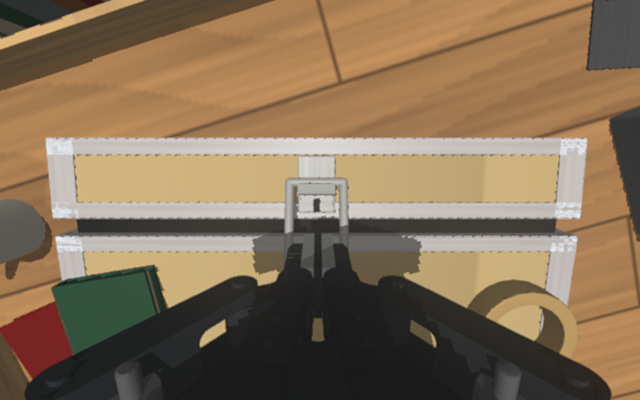

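Call:
step_arm([
  [[0, -4, 1.2, 0, 0, 0, 0], [0, -4, 1.2, 0, 0, 0, 0], [0, -4, 1.2, 0, 0, 0, 0], [0, -4, 1.2, 0, 0, 0, 0]],
])

```text
clock: 12.1
eef_pos: [563.6, 14.0, 280.9]
tool_rot: [-3.14, -0.105, -0.294]
force: [3.8, -1.1, 4.3]
width: 0.1
```

Call:
step_arm([
  [[0, -4, 1.2, 0, 0, 0, 0], [0, -4, 1.2, 0, 0, 0, 0], [0, -3, 0.9, 0, 0, 0, 0]],
])

```text
clock: 12.35
eef_pos: [551.1, 17.7, 280.1]
tool_rot: [-3.141, -0.102, -0.294]
force: [4.8, -2.2, 4.2]
width: 0.1
```

```bash
python3 - <<'E'
from h import *
look('w21')
look('s21',(250,380,150,250,5),'scene')
E
```

```text
t 12.35 TCP [10.7, -1.5, 280.1] [551.1  17.7 280.1] [-3.141 -0.102 -0.294] F [ 4.81 -2.21  4.23] w 0.1
F case x,y,z 5.24 -0.72 4.23
t 12.4 TCP [9.9, -1.4, 279.9] [550.4  18.  279.9] [-3.141 -0.101 -0.293] F [ 4.64 -1.9   4.13] w 0.2
F case x,y,z 4.99 -0.48 4.13
```

View pics/s21.png

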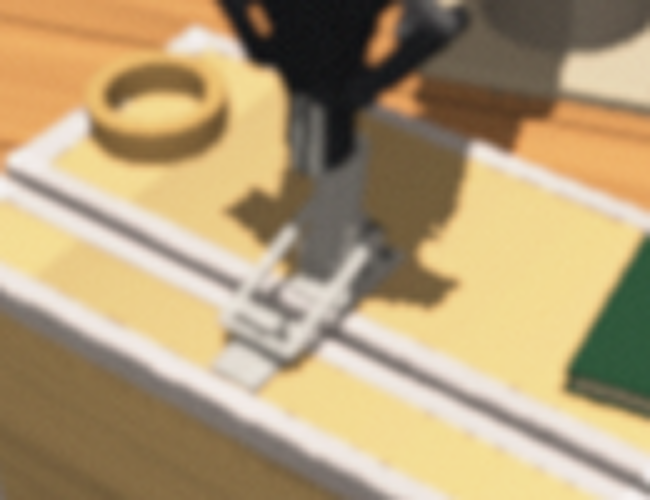

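View pics/w21.png

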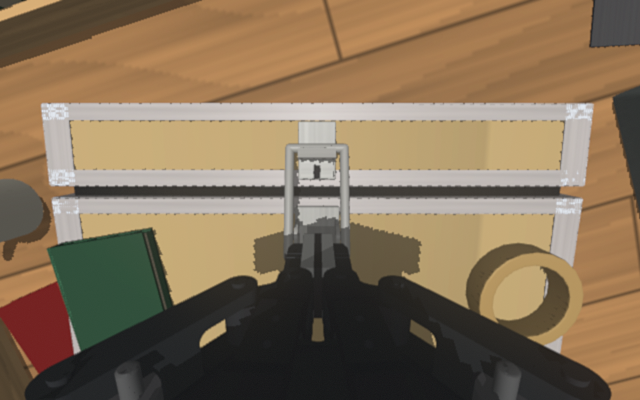

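Call:
step_arm([
  [[0, -5.3, 1.6, -0.8, 0, 0, 0], [0, -5.3, 1.6, -0.9, 0, 0, 0], [0, -4.7, 1.4, -2.2, 0, 0, 0], [0, -4.7, 1.4, -2.2, 0, 0, 0], [0, -4.7, 1.4, -2.2, 0, 0, 0]],
])

```text
clock: 12.87
eef_pos: [526.2, 25.1, 271.0]
tool_rot: [-3.141, -0.101, -0.294]
force: [7.5, -1.5, 0.7]
width: -0.1
```

Call:
step_arm([
  [[0, -3.8, 1.1, -3.5, 0, 0, 0], [0, -3.8, 1.1, -3.5, 0, 0, 0], [0, -3.7, 1.2, -3.6, 0, 0, 0]],
])

```text
clock: 13.12
eef_pos: [513.7, 28.8, 259.8]
tool_rot: [3.141, -0.098, -0.293]
force: [4.2, 0.0, 1.3]
width: -0.0
```

```bash
python3 - <<'E'
from h import *
look('w22')
look('s22',(250,380,150,250,5),'scene')
E
```

```text
t 13.12 TCP [-28.4, -1.6, 259.8] [513.7  28.8 259.8] [ 3.141 -0.098 -0.293] F [4.17 0.   1.28] w -0.0
F case x,y,z 3.99 1.21 1.28
t 13.17 TCP [-29.7, -1.9, 258.9] [512.4  29.  258.9] [ 3.141 -0.096 -0.293] F [1.76 0.76 0.12] w -0.1
F case x,y,z 1.47 1.23 0.12
```

View pics/s22.png

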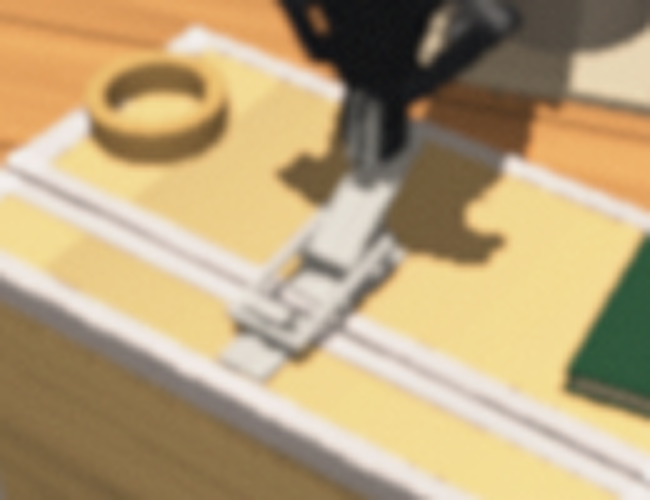

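View pics/w22.png

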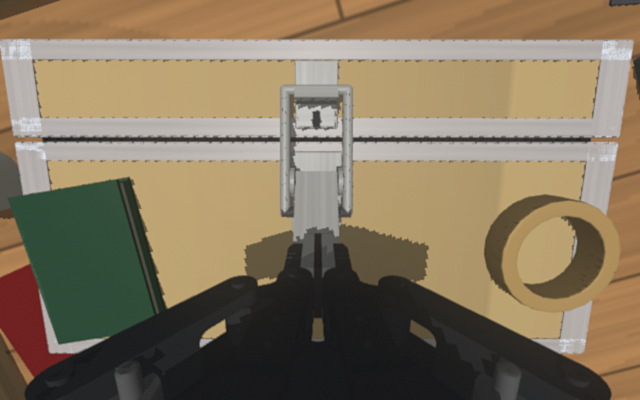

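Call:
step_arm([
  [[0, -1.8, 0.5, -3.4, 0, 0, 0], [0, -1.8, 0.5, -3.4, 0, 0, 0], [0, -1.3, 0.4, -3.3, 0, 0, 0], [0, -1.3, 0.4, -3.3, 0, 0, 0]],
])

```text
clock: 13.55
eef_pos: [507.2, 30.1, 246.0]
tool_rot: [3.141, -0.098, -0.294]
force: [-0.7, 0.5, -0.6]
width: -0.0
```

Call:
step_arm([
  [[0, -1.3, 0.4, -3, 0, 0, 0], [0, -0.6, 0.2, -2.5, 0, 0, 0], [0, 0, 0, 0, 0, 0, 0]],
])

```text
clock: 13.8
eef_pos: [505.8, 30.7, 240.7]
tool_rot: [3.141, -0.098, -0.294]
force: [-0.1, 0.2, -0.2]
width: -0.1
```

```bash
python3 - <<'E'
from h import *
look('w23')
look('s23',(250,380,150,250,5),'scene')
E
```

```text
t 13.8 TCP [-36.4, -2.2, 240.7] [505.8  30.7 240.7] [ 3.141 -0.098 -0.294] F [-0.08  0.22 -0.21] w -0.1
F case x,y,z -0.14 0.19 -0.21
t 13.85 TCP [-36.1, -2.0, 241.0] [506.2  30.7 241. ] [ 3.141 -0.099 -0.294] F [-0.15 -0.16 -0.04] w -0.3
F case x,y,z -0.1 -0.2 -0.04
```

View pics/s23.png

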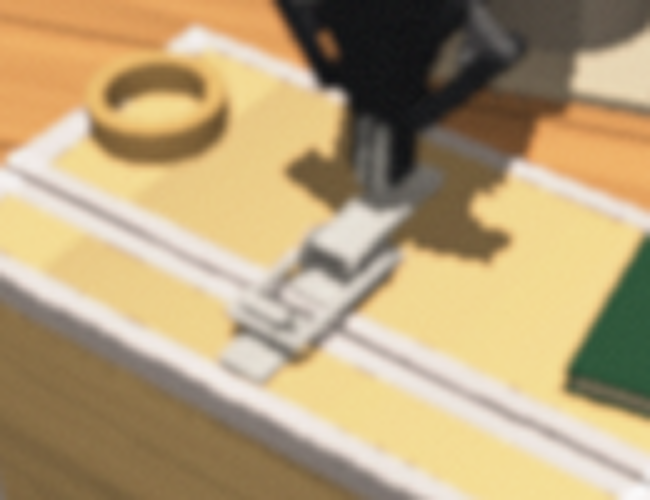

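Call:
step_arm([
  [[0, 0, 0, 25, 0, 0, 0], [0, -10, 3, 35, 0, 0, 0], [0, -20, 6, 30, 0, 0, 0], [0, -25, 7, 25, 0, 0, 0], [0, 0, 0, 0, 0, 0, 0], [0, 0, 0, 0, 0, 0, 0]],
])

```text
clock: 14.4
eef_pos: [451.8, 47.2, 358.3]
tool_rot: [-3.14, -0.104, -0.293]
force: [0.1, -0.9, -0.2]
width: -0.2
```

```bash
python3 - <<'E'
from h import *
look('w24')
X,Y,Z=look('s24',(250,380,150,250,5),'scene')
z=np.load('pics/w24.npz');q=z['P']-O;X=q@xc;Y=q@yc;Z=z['P'][...,2]
for a,b in [(-64,-56),(-54,-40),(-38,-25)]:
    m=(np.abs(Y+2)<10)&(X-3.3>a)&(X-3.3<b); print('lever',a,b,np.median(Z[m]) if m.any() else None,m.sum())
m=(np.abs(Y+2)<9)&(X>48)&(X<66)
for x in range(44,84,2):
    mm=(np.abs(Y+2)<9)&(X>x)&(X<x+2); print(x,np.median(Z[mm]).round(1) if mm.any() else None,end='; ')
E
```

```text
t 14.4 TCP [-92.9, -1.9, 358.3] [451.8  47.2 358.3] [-3.14  -0.104 -0.293] F [ 0.1  -0.9  -0.22] w -0.2
F case x,y,z 0.36 -0.83 -0.22
t 14.45 TCP [-92.7, -2.4, 357.0] [451.8  46.7 357. ] [-3.141 -0.102 -0.293] F [-0.47 -0.85 -0.64] w 0.1
F case x,y,z -0.2 -0.94 -0.64
lever -64 -56 222.54339975911466 228
lever -54 -40 497.24899620182765 1416
lever -38 -25 221.27705038934647 344
44 204.4; 46 205.1; 48 216.8; 50 222.8; 52 221.8; 54 220.9; 56 219.6; 58 None; 60 None; 62 201.8; 64 201.4; 66 201.4; 68 201.0; 70 201.0; 72 201.0; 74 198.2; 76 197.9; 78 197.5; 80 197.6; 82 197.6;
```

View pics/w24.png

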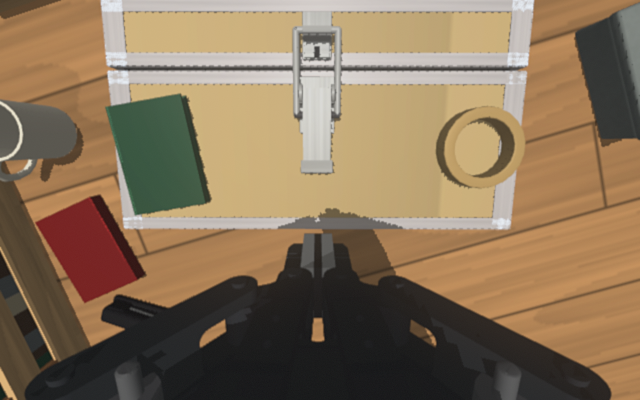

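View pics/s24.png

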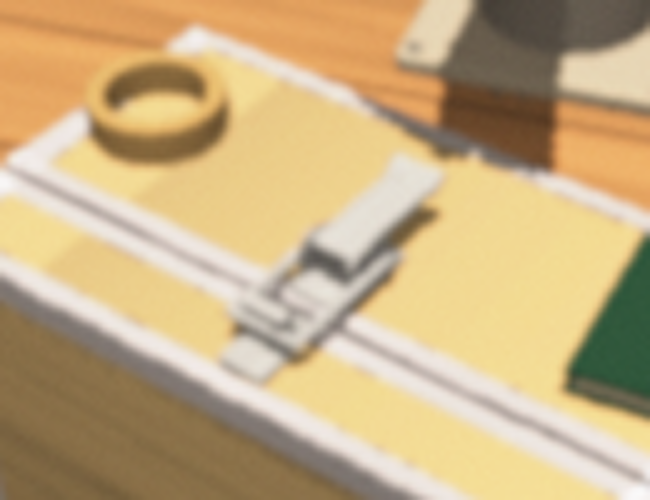

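```bash
python3 -c "
from cell import ctrl
print(ctrl.finish_job())"
```

```text
the job is handed in; nothing more can be done
None
```

The latch is closed: the loop is over the hook, the lever is flat, and I handed the job in at about 14.5 s of the 51 s. No verdict was reported.

**What I did**
- **Grip:** On the first carry the bar slipped about 9 mm in the fingers, because I closed them only partly. I let go, gripped the bar's ends again with a full grip, and carried on. It crept about 2 to 3 mm more on the way down, and I corrected for that.
- **Hooking the loop:** I passed the bar beyond the lip, lowered it to about 8 mm above the hook plate, and drew it back until the force rose from about 4 N (mostly the loop's own drag) to 5 to 6 N. The front moved in about 0.5 mm. After I let go, the bar stayed against the hook, below the lip.
- **Closing the lever:** I pushed it over with shut fingers. No force reading passed 8 N. Just before flat the force fell to zero and the lever snapped down by itself.

**Last checks**
- The lever tip measured 222.5 mm high, against 224 mm when shut; this is within the calibration error.
- The front is drawn in by about 10 mm, with the loop under the hook's lip.
- The arm is clear and its force reading is near zero.
- In the last pictures the notebook, tape roll, paperback and mug look undisturbed. I did not measure any bystander's position.
- The wrist camera's picture of the case sits about 3 mm off my first estimate from the top camera. I worked from wrist-camera positions relative to the latch, so this did not matter.
- I could not measure the loop's pull on the hook directly. From 10 mm at about 4.2 N per mm I estimate about 40 N, well over the 5 N needed.

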